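# Strip the last filter housing and sort the parts

### The job

Take the hooked pick, put its tip under the end of the split ring that shows in the filter housing's window and lift the ring out of its groove with it, lay the ring in the steel wash tray and hang the pick back in its stand. Clear up as well: the cartridge from the housing and any used white cartridges on the bench go into the grey waste tub, and the steel connectors into the wash tray with the ring. Leave the bottles, beaker, plate and box where they are.

Things in the scene. Friction and masses are not known exactly. Their poses are not given: they have to be found in the camera images.
- housing: stainless filter housing fixed upright on the bench: base disc 124 mm in diameter, round wall 106 mm outside, 90 mm bore, 82 mm high, open on top. Origin under its centre, z up. On its own +x side the wall has a window 23 mm wide, open at the top, sill 46 mm above the bench; inside it the space below the ring is free down to the base and in to 16 mm from the axis.
- seat (a point): centre of the ring's seat in the housing, 73 mm above the bench: the ring's origin is here while it lies in its groove, 6 mm below the rim, on the cartridge's flange, with about 2 mm play all round.
- ring: split retaining ring of round steel wire 6.4 mm thick, 86 mm outside, 0.05-0.08 kg, lying level in its groove in the housing. Origin at its centre, mid wire; z along its axis. Gap from 24 to 60 degrees (own x towards own y); at each end an eye sticks 8 mm inwards. In its seat its x points out through the housing's window.
- ring_end (a point): mid wire, 40 mm from the ring's centre along its own x, near one end of the ring, in the middle of the housing's window, free below: the place to put the hook under. The eye of that end lies 16 mm from here towards the ring's own +y.
- pick: hooked pick, 136 mm tall, 0.12 kg. Bottom up: foot 4 mm thick, 7 wide, from the shank's axis 26 mm along own +x, with a lip at its end (22 to 26 mm) standing 10 mm above the underside; shank 8 mm in diameter; collar 34 x 34 mm (60 to 66 mm); black square handle 20 x 20 mm from 66 to 136 mm. Origin on the shank's axis at the underside; z up the handle.
- stand: grey fixed pick stand 90 x 80 x 70 mm: two cheeks 80 mm long (along x) with a 14 mm slot between, open on top and at both ends. Origin under its centre. The pick hangs with its collar on the cheeks, its origin 10 mm above the stand's, its foot in the slot towards the stand's +x; it lifts out and lowers in straight.
- tray: low bright steel wash tray with wire handles at its ends, fixed, 230 (x) x 190 (y) x 50 mm, walls and floor 4 mm. Origin at the centre of its underside.
- tub: grey plastic waste tub with a flat rim, fixed, 230 (x) x 190 (y) x 55 mm, walls and floor 5 mm. Origin at the centre of its underside.
- cart_in: cartridge in the housing, shaped as the loose ones, upright, flange under the ring, boss sticking up through it. Origin on its axis, 54 mm above the bench at the start; z up: round body 30 dia -42 to +8 mm, flange 82 x 30 mm +8 to +16 (long along y), square boss 24 mm +16 to +42 (sides along x, y). Comes straight up by the boss once the ring is out.
- cart_a: used filter cartridge, white plastic, 0.06-0.13 kg: round body 30 dia x 50 mm, cross-flange 82 x 30 x 8 mm, square boss 24 x 24 x 26 mm, 84 mm overall. Lies flat (flange level), origin on its axis near the middle, 15 mm above the bench. x along the axis: body -42 to +8 mm, flange +8 to +16 (long along y), boss +16 to +42. Grip across the body. May be absent.
- cart_b: used filter cartridge, white plastic, 0.06-0.13 kg: round body 30 dia x 50 mm, cross-flange 82 x 30 x 8 mm, square boss 24 x 24 x 26 mm, 84 mm overall. Lies flat (flange level), origin on its axis near the middle, 15 mm above the bench. x along the axis: body -42 to +8 mm, flange +8 to +16 (long along y), boss +16 to +42. Grip across the body. May be absent.
- conn_a: steel pipe connector, 0.14-0.28 kg: square block 56 x 28 x 28 mm with a round spigot, 16 dia x 24 mm, on each end; 104 mm overall. Lies on the bench. Origin at its middle (14 mm above the bench), x along its length. Grip across the square block. May be absent.
- conn_b: steel pipe connector, 0.14-0.28 kg: square block 56 x 28 x 28 mm with a round spigot, 16 dia x 24 mm, on each end; 104 mm overall. Lies on the bench. Origin at its middle (14 mm above the bench), x along its length. Grip across the square block. May be absent.
- conn_c: steel pipe connector, 0.14-0.28 kg: square block 56 x 28 x 28 mm with a round spigot, 16 dia x 24 mm, on each end; 104 mm overall. Lies on the bench. Origin at its middle (14 mm above the bench), x along its length. Grip across the square block. May be absent.
- bottle: bystander: white bottle, 50 mm in diameter, 95 mm high; origin under its centre.
- beaker: bystander: glass beaker, 54 mm in diameter, 70 mm high; origin under its centre.
- plate: bystander: clear well plate 85 x 127 x 14 mm; origin under its centre.
- tipbox: bystander: blue tip box 80 x 120 x 70 mm; origin under its centre.
- jar: bystander: amber jar, 60 mm in diameter, 80 mm high; origin under its centre.
Not all that is in view belongs to the job. What is shaped like the cart_b but blue or yellow is not meant.

How it is judged:
On the way, in this order (a step that is already met when the one before it is completed fails the run):
1. the ring's end is lifted out of the groove by the pick, not by the fingers (angle between ring's own z axis and vertical above 0.35 rad and z of ring_end in the frame of housing above 0.1 m and contact force between pick and ring above 0.03 N and contact force between the fingers and ring below 0.03 N), for 0.2 s.
2. the ring is let go in the wash tray (x of ring in the frame of tray between -0.105 and 0.105 m and y of ring in the frame of tray between -0.085 and 0.085 m and z of ring in the frame of tray below 0.075 m and linear speed of ring below 0.05 m/s and contact force between each of pick, the fingers and ring below 0.02 N), for 0.3 s.
At the end, for the whole second after the job is handed in: Ring (at rest) and steel connectors in the wash tray, every cartridge in the waste tub (middle inside the walls; at most 75, 60 and 85 mm above the bench), the pick upright in its stand, within 20 mm of its centre, collar on the cheeks (6 mm) (x of ring in the frame of tray between -0.105 and 0.105 m and y of ring in the frame of tray between -0.085 and 0.085 m and z of ring in the frame of tray below 0.075 m and linear speed of each of ring, cart_in below 0.05 m/s and x of conn_a in the frame of tray between -0.105 and 0.105 m and y of conn_a in the frame of tray between -0.085 and 0.085 m and z of each of conn_a, conn_b, conn_c in the frame of tray below 0.06 m and x of conn_b in the frame of tray between -0.105 and 0.105 m and y of conn_b in the frame of tray between -0.085 and 0.085 m and x of conn_c in the frame of tray between -0.105 and 0.105 m and y of conn_c in the frame of tray between -0.085 and 0.085 m and x of cart_a in the frame of tub between -0.105 and 0.105 m and y of cart_a in the frame of tub between -0.085 and 0.085 m and z of each of cart_a, cart_b, cart_in in the frame of tub below 0.085 m and x of cart_b in the frame of tub between -0.105 and 0.105 m and y of cart_b in the frame of tub between -0.085 and 0.085 m and x of cart_in in the frame of tub between -0.105 and 0.105 m and y of cart_in in the frame of tub between -0.085 and 0.085 m and horizontal distance between pick and stand below 0.02 m and z of pick in the frame of stand between 0.004 and 0.016 m and angle between pick's own z axis and vertical below 0.12 rad); the robot touches nothing.
It fails at once if a bystander is pushed more than 50 mm or knocked over (distance of any of bottle, beaker, plate, tipbox, jar from where it was at the start of the episode above 0.05 m or angle between any of bottle, beaker, plate, tipbox, jar's own z axis and vertical above 0.7 rad).
Of cart_a, conn_a, cart_b, conn_b, conn_c only 3 to 5 are there at a start; the rules pass over those that are not, and their reading is None.
At some moment in a run one of cart_a, cart_b, conn_a, conn_b, conn_c may be knocked a few centimetres aside while the robot is not near it.
It also fails if it takes over 210 s, if anything falls off the work surface, if the arm or the gripper's body presses on something with over 40 N, if the wrist force passes 120 N, or if a joint passes its speed limit or range.

### The arm

A 6-joint arm with a two-finger parallel gripper is mounted at the origin on the work surface. World frame = base frame: x ahead of the robot, y to its left, z up, the work surface at z = 0. Lengths are in m, angles in rad, forces in N, time in s.
With the tool pointing down it reaches from about 0.375 to 0.9 m from the base axis. Payload 3.1 kg.
Tool frame: the origin (TCP) lies between the finger pads; the fingertips stand 8 mm ahead of it and the grasp point (between the pads) lies 11 mm behind it; z points along the fingers, y is the line along which they close (so a half turn about z gives the same grasp; the last joint's range is limited). The gripper opens to 85 mm and grips with 20 to 120 N. Pads are 22 mm wide; open, the fingers measure 114 mm over their backs; the gripper's body (76 mm by 85 mm) begins 54 mm behind the grasp point. The pads swing forward as they close: fully open they stand 13 mm farther back than shut.
Start: joints at [-1.304, 0.527, 1.433, -0, 1.181, -0.178], TCP at [0.269, -0.564, 0.239] pointing down, gripper open.
Joint ranges: [-3.08, 3.08], [-0.75, 2.2], [0.22, 2.44], [-1.43, 4.57], [0, 2.65], [-2.85, 2.85]. Speed limits (rad/s): [2.79, 2.79, 3.14, 3.14, 3.14, 3.14].

### API

Orientations are given as a unit quaternion [x, y, z, w].
In Python, from station import readout, cams, sign_off gives the robot as it stands.
- The arm moves only by the tool send_rows, never from a script. Its argument "commands" is text: rows parted by semicolons, each of 5 numbers parted by spaces: the finger opening in mm, from 0 to 85.4, then the shift along the tool's x, y, z each as a share of 0.02 m, from -1 to 1, then the turn about the tool's z as a share of 4 degrees, from -1 to 1. In form: grip dx dy dz spin; .... A call has 1 to 20 rows; each row shifts and turns the commanded pose from where the row before left it, along the tool's axes as they then stand; what a row does not reach is not made up. A row lasts 1/12 s, in which the tool goes at most 41.7 mm and 7.16 degrees, less where a joint would pass 70% of its speed; a pose out of reach is approached as far as the arm can. A call with a number of a shift or a turn outside -1 to 1 is refused whole. A call with a gripper value outside its range is refused whole. The fingers move at their own pace and stop on an object; "grip_force" is the grip in N (left out, the last holds). Time passes only in rows, so rows that do not move let the fingers close. It gives the time, the measured TCP pose, the force, the opening and the grip force at its end, in the units of the state.
- readout.sense(): the state, without advancing time (a new reading comes with each control period).
- cams.snapshot(name): name is "scene" or "top" or "wrist"; returns a dict with "pixels" (384x512x3 uint8, red, green, blue), "intrinsics" (3x3 intrinsics, pixels), "eye" and "rotation" of the camera in the world. Camera axes: x right, y down, z forward; pixel columns grow to the right and rows downward; lengths in m; the calibration is good to about 2 mm. A picture is of the moment at which its call begins. There is no depth.
- sign_off(): hands the job in; it is judged then, once.
The state is a dict: "t": time; "q": joint angles; "qd": joint speeds; "tau": joint torques, N m; "tcp_pos": TCP position; "tool_rot": TCP orientation; "force": force on the tool from outside, world axes, zero at the start; "ft_torque": the same for the moment, N m; "finger_gap": opening from 0.0 (shut) to 1.0 (fully open); "gripper_force": force on a finger pad.
Only numpy, scipy, OpenCV 4.12 (cv2) and the standard library are available. Lean on these libraries where they do the work, as an engineer would, in place of code of your own. Each camera call takes 0.05 s, during which the arm holds its last target. There are 200 camera calls.

## Working session

There is one attempt and no reset: what is moved stays moved. The work goes in short steps, Python scripts to look and compute and a tool call to move; the robot and the scene stay as the last step left them, time stands still between calls to the robot, and variables do not carry over. Pictures are saved under pics/ and viewed, at most 14 in all, crops included, and the job is handed in when it is done.

Besides the shell and the picture viewer there is one more tool, called after ">>>" as name(argument=value, ...), one argument or row to a line, values as JSON. send_rows: Moves the arm, as the interface text tells. Its arguments: {"type":"object","properties":{"commands":{"type":"string"},"grip_force":{"type":"number"}},"required":["commands"]}

```bash
ls; mkdir -p pics; python3 - <<'E'
from station import readout,cams
import cv2,numpy as np
s=readout.sense(); print({k:np.round(v,3).tolist() for k,v in s.items()})
for n in ("scene","top"):
    d=cams.snapshot(n); cv2.imwrite(f"pics/{n}0.png",cv2.resize(d["pixels"][:,:,::-1],(800,600),interpolation=cv2.INTER_CUBIC))
    np.savez(f"{n}0.npz",**d); print(n,d["intrinsics"],d["eye"],d["rotation"])
E
```

```text
pics
{'t': 0.0, 'q': [-1.305, 0.528, 1.434, 0.0, 1.181, -0.179], 'qd': [-0.001, 0.0, -0.002, -0.001, -0.001, -0.001], 'tau': [0.0, -44.235, -17.802, -0.0, 0.008, 0.0], 'tcp_pos': [0.269, -0.563, 0.238], 'tool_rot': [0.975, 0.221, -0.0, -0.001], 'force': [0.254, -0.536, -0.14], 'ft_torque': [-0.014, 0.03, 0.002], 'gripper_force': 0.0, 'finger_gap': 1.003}
scene [[396.91148583   0.         257.59061346]
 [  0.         396.91148583 196.42375036]
 [  0.           0.           1.        ]] [1.08964881 0.5356698  1.03670225] [ 0.3563853   0.87724003 -0.29658757 -0.1243996 ]
top [[380.40151458   0.         254.28569427]
 [  0.         380.40151458 187.93805548]
 [  0.           0.           1.        ]] [ 0.35495127 -0.00633484  1.04596146] [ 0.70482972 -0.70238448  0.06415199 -0.07586594]
```

View pics/top0.png

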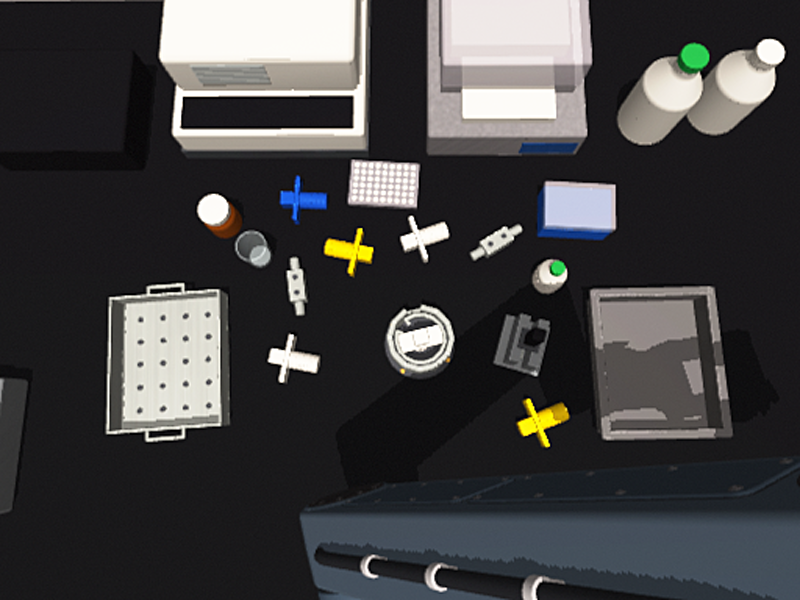

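View pics/scene0.png

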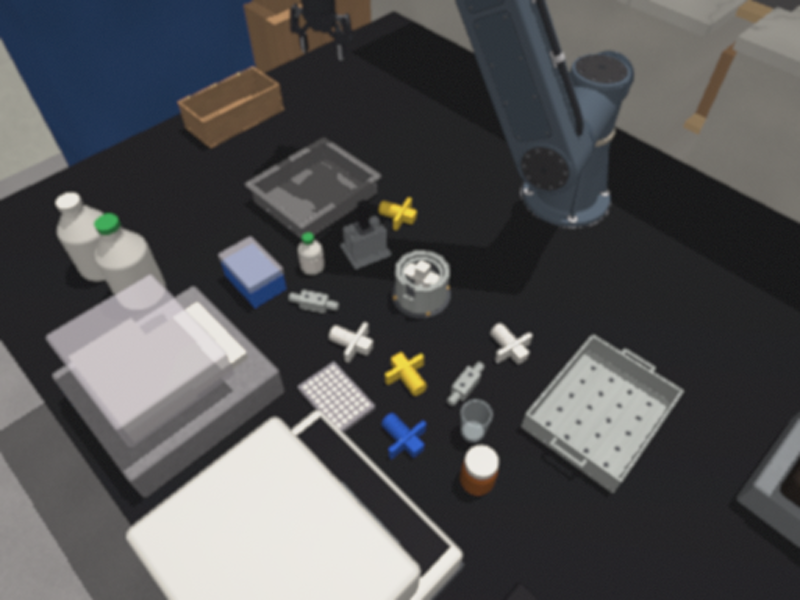

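Top view (800×600) shows the tray at (167,362), housing (420,340), stand with pick (522,343) and tub (660,363). White carts are at (294,358) and (425,238), connectors at (297,287) and (497,241). The scene view agrees. Next I'll compute coarse positions and a close crop of the housing and stand.

```bash
cat > h.py <<'E'
import numpy as np,cv2
from scipy.spatial.transform import Rotation as R
from station import readout,cams
def load(f): return dict(np.load(f))
def cast(d,px,z):
    px=np.atleast_2d(np.asarray(px,float)); K=d["intrinsics"]
    r=np.c_[(px-K[:2,2])/[K[0,0],K[1,1]],np.ones(len(px))]@R.from_quat(d["rotation"]).as_matrix().T
    return d["eye"]+r*((z-d["eye"][2])/r[:,2])[:,None]
def proj(d,P):
    p=(np.atleast_2d(P)-d["eye"])@R.from_quat(d["rotation"]).as_matrix(); K=d["intrinsics"]
    return p[:,:2]/p[:,2:]*[K[0,0],K[1,1]]+K[:2,2]
def snap(n,f=None):
    d=cams.snapshot(n)
    if f: np.savez(f,**d)
    return d
def crop(d,x0,y0,x1,y1,k,f): cv2.imwrite(f,cv2.resize(d["pixels"][y0:y1,x0:x1,::-1],None,fx=k,fy=k,interpolation=cv2.INTER_CUBIC))
E
python3 - <<'E'
from h import *
d=load("top0.npz"); s=1.5625
P=d["pixels"]; h=cv2.cvtColor(P,cv2.COLOR_RGB2HSV)
# rough points
for n,(u,v),z in [("tray",(167,362),.05),("house",(420,338),.082),("stand",(522,343),.07),("tub",(660,363),.055),("tip",(578,197),.07),("bottle",(555,268),.095),("beaker",(253,248),.0),("jar",(214,208),.08)]:
    print(n,cast(d,(u/s,v/s),z)[0].round(3))
for n,(u,v),z in [("cart",(294,358),.015),("cart",(425,238),.015),("conn",(297,287),.014),("conn",(497,241),.014)]:
    a=int(u/s);b=int(v/s); m=((h[...,2]>90)&(h[...,1]<90)).astype(np.uint8)
    k,l,st,c=cv2.connectedComponentsWithStats(m); 
    w=l[b-8:b+9,a-8:a+9]; i=np.bincount(w[w>0]).argmax()
    ys,xs=np.where(l==i); W=cast(d,np.c_[xs,ys],z)[:,:2]
    C,(w,hh),an=cv2.minAreaRect(W.astype(np.float32)*1000)
    e=np.linalg.eigh(np.cov(W.T)); print(n,len(xs),np.round(C,0),round(w),round(hh),round(an), W.mean(0).round(3), e[1][:,1].round(2))
crop(d,225,170,385,270,5,"pics/c1.png")
E
```

```text
tray [0.437 0.397 0.05 ]
house [ 0.475 -0.027  0.082]
stand [ 0.469 -0.195  0.07 ]
tub [ 0.438 -0.423  0.055]
tip [ 0.722 -0.3    0.07 ]
bottle [ 0.589 -0.248  0.095]
beaker [0.65  0.276 0.   ]
jar [0.698 0.326 0.08 ]
cart 462 [444. 193.] 83 79 41 [0.446 0.193] [0.19 0.98]
cart 415 [666. -35.] 80 82 68 [ 0.667 -0.035] [-0.33  0.94]
conn 304 [576. 193.] 105 30 10 [0.576 0.192] [-0.99 -0.16]
conn 308 [ 660. -164.] 31 106 32 [ 0.659 -0.164] [-0.54  0.84]
```

View pics/c1.png

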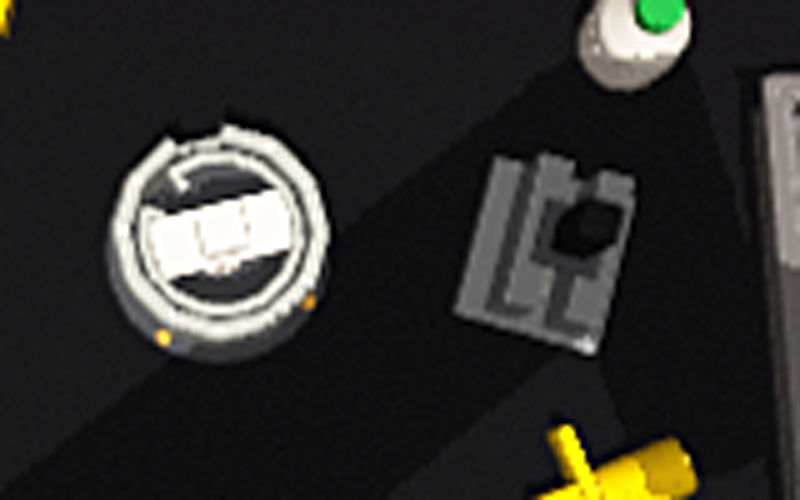

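The crop shows the housing window at about (200,140), pointing world +x and slightly +y. The stand's slot runs at roughly -16°, with the pick handle at about (585,225). I'll move the wrist camera over this area.

>>> send_rows(
  commands="85 0.97 -0.89 -0.3 0;85 0.97 -0.89 -0.3 0;85 0.97 -0.89 -0.3 0;85 0.97 -0.89 -0.3 0;85 0.97 -0.89 -0.3 0;85 0.97 -0.89 -0.3 0;85 0.97 -0.89 -0.3 0;85 0.97 -0.89 -0.3 0;85 0.97 -0.89 -0.3 0;85 0.97 -0.89 -0.3 0;85 0.97 -0.89 -0.3 0;85 0.97 -0.89 -0.3 0;85 0.97 -0.89 -0.3 0;85 0.97 -0.89 -0.3 0;85 0.97 -0.89 -0.3 0;85 0.97 -0.89 -0.3 0;85 0.97 -0.89 -0.3 0;85 0.97 -0.89 -0.3 0;85 0 0 0 0;85 0 0 0 0",
  grip_force=60,
)

```text
t: 1.77
tcp_pos: [0.4464, -0.1236, 0.3473]
tool_rot: [0.975, 0.222, -0.0, 0.0]
force: [-0.6, 0.0, 0.2]
finger_gap: 0.995
gripper_force: 0.0
```

```bash
python3 - <<'E'
from h import *
s=readout.sense(); print(s["t"],s["tcp_pos"],s["tool_rot"],s["q"])
d=snap("wrist","w1.npz"); print(d["eye"],d["rotation"])
crop(d,0,0,512,384,1.56,"pics/w1.png")
print(proj(d,[[.475,-.027,.082],[.469,-.195,.07]])*1.56)
E
```

```text
1.7667 [ 0.44641224 -0.1236218   0.34734101] [ 9.75032058e-01  2.22064061e-01 -6.20590792e-05  1.88619536e-04] [-5.11905461e-01  1.78028131e-01  1.66975762e+00 -3.77344757e-04
  1.29364572e+00  6.11132320e-01]
[ 0.51262856 -0.09296623  0.48308811] [ 0.83771299 -0.52671428 -0.07699857  0.12198453]
[[311.75892437 173.89497921]
 [472.60501844 257.83306663]]
```

View pics/w1.png

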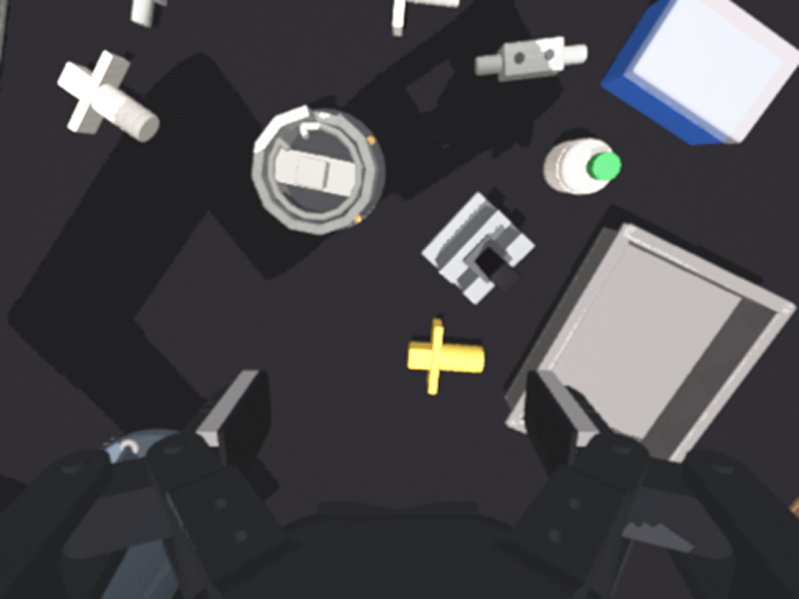

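The wrist view shows the housing at (318,172), stand at (478,248) with the handle over its lower right, a white cart at (105,95) and a connector at (530,57). I'll get closer above the stand to see the foot.

```bash
cat >> h.py <<'E'
def tool():
    s=readout.sense(); M=R.from_quat(s["tool_rot"]).as_matrix(); return np.array(s["tcp_pos"]),M,np.degrees(np.arctan2(M[1,0],M[0,0]))
def go(p,n=None,yaw=None):
    t,M,y=tool(); v=M.T@(np.array(p)-t)/.02; m=np.abs(v).max(); n=n or int(np.ceil(m/.95))
    print("units",v.round(2),"rows",n,"each",(v/n).round(3),"yaw",round(y,2), "" if yaw is None else "spin units (tool z = -world) %.2f"%(-((yaw-y+180)%360-180)/4))
E
python3 - <<'E'
from h import *
d=load("w1.npz"); t,M,y=tool(); C=R.from_quat(d["rotation"]).as_matrix()
print("cam in tool",M.T@(d["eye"]-t),"\n",M.T@C)
s=np.array([.469,-.195,.08])
for p in ([.40,-.2,.21],[.41,-.22,.21],[.4,-.23,.2]):
    e=dict(d); e["eye"]=d["eye"]+np.array(p)-t; print(p,proj(e,[s]))
go([.40,-.22,.21])
E
```

```text
cam in tool [ 0.07348843  0.00033361 -0.13609012] 
 [[ 1.89425672e-03 -9.58590372e-01 -2.84782214e-01]
 [ 9.99998079e-01  1.95918642e-03  5.68709789e-05]
 [ 5.03425473e-04 -2.84781775e-01  9.58592242e-01]]
[0.4, -0.2, 0.21] [[281.42886602 117.87404567]]
[0.41, -0.22, 0.21] [[257.26086176 118.26060862]]
[0.4, -0.23, 0.2] [[252.08137325 102.98294744]]
units [-4.14  3.32  6.86] rows 8 each [-0.517  0.414  0.857] yaw 25.57
```

>>> send_rows(
  commands="85 -0.52 0.41 0.86 0;85 -0.52 0.41 0.86 0;85 -0.52 0.41 0.86 0;85 -0.52 0.41 0.86 0;85 -0.52 0.41 0.86 0;85 -0.52 0.41 0.86 0;85 -0.52 0.41 0.86 0;85 -0.52 0.41 0.86 0;85 0 0 0 0;85 0 0 0 0",
)

```text
t: 2.65
tcp_pos: [0.3983, -0.2203, 0.2089]
tool_rot: [0.976, 0.219, -0.001, -0.001]
force: [0.0, 0.2, 0.4]
finger_gap: 0.997
gripper_force: 0.0
```

```bash
python3 - <<'E'
from h import *
d=snap("wrist","w2.npz"); print(tool()[0])
crop(d,130,0,450,240,2.5,"pics/w2.png")
E
```

```text
[ 0.39905708 -0.22022834  0.20970283]
```

View pics/w2.png

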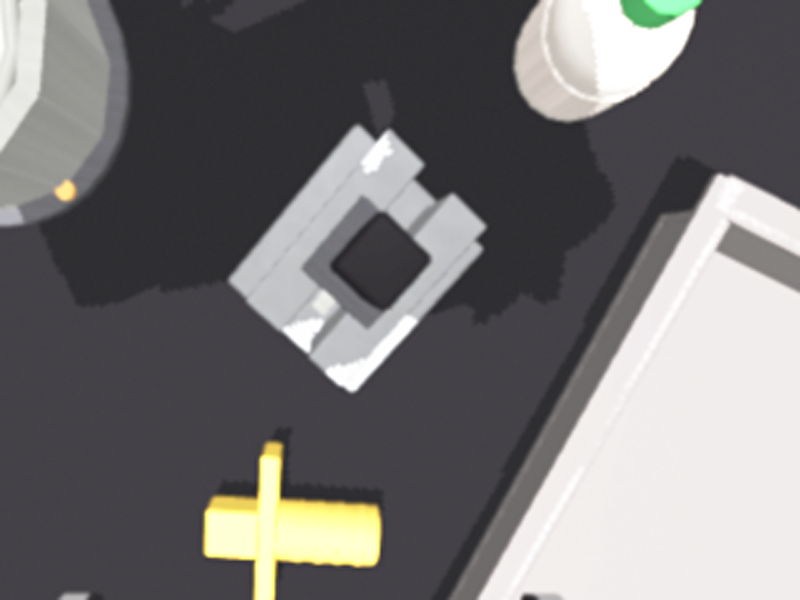

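The foot shows as a bright piece at (322,303), pointing to the lower left, so the stand's +x is at about 165° in the world. The handle top is at (381,261), with corners (381,212), (430,259), (383,310) and (332,264).

```bash
python3 - <<'E'
from h import *
d=load("w2.npz"); f=lambda L:np.array(L)/2.5+[130,0]
# refine handle by mask
g=d["pixels"][:,:,:].max(2); sub=g[80:128,258:306]
H=cast(d,f([[381,212],[430,259],[383,310],[332,264]]),.146); print(H.round(4),H.mean(0).round(4))
e=H-np.roll(H,-1,0); print(np.linalg.norm(e,axis=1).round(4),np.degrees(np.arctan2(e[:,1],e[:,0]))%90)
L=cast(d,f([[388,130],[487,225],[352,392],[247,300]]),.07); print(L.round(4),L.mean(0).round(4))
e=L-np.roll(L,-1,0); print(np.linalg.norm(e,axis=1).round(4),np.degrees(np.arctan2(e[:,1],e[:,0]))%90)
t=load("top0.npz"); T=cast(t,np.array([[585,228]])/5+[225,170],.146); print("top handle",T)
T=cast(t,np.array([[497,155],[635,175],[597,353],[455,312]])/5+[225,170],.07); print("top stand",T.round(3),T.mean(0))
E
```

```text
[[ 0.4857 -0.2006  0.146 ]
 [ 0.4807 -0.2181  0.146 ]
 [ 0.4631 -0.2127  0.146 ]
 [ 0.4681 -0.1945  0.146 ]] [ 0.4744 -0.2065  0.146 ]
[0.0182 0.0183 0.0188 0.0186] [74.05645614 72.82796591 74.72739244 70.99683821]
[[ 0.5192 -0.1942  0.07  ]
 [ 0.5063 -0.2421  0.07  ]
 [ 0.4289 -0.2245  0.07  ]
 [ 0.4435 -0.1724  0.07  ]] [ 0.4745 -0.2083  0.07  ]
[0.0495 0.0794 0.0541 0.0788] [74.9603715  77.17790101 74.31139704 73.92227871]
top handle [[ 0.46933758 -0.19912194  0.146     ]]
top stand [[ 0.517 -0.171  0.07 ]
 [ 0.507 -0.242  0.07 ]
 [ 0.415 -0.219  0.07 ]
 [ 0.436 -0.148  0.07 ]] [ 0.46861793 -0.19505824  0.07      ]
```

>>> send_rows(
  commands="85 0 0 0 -0.94;85 0 0 0 -0.94;85 0 0 0 -0.94;85 0 0 0 -0.94;85 0 0 0 -0.94;85 0 0 0 -0.94;85 0 0 0 -0.94;85 0 0 0 -0.94;85 0 0 0 -0.94;85 0 0 0 -0.94;85 0 0 0 -0.94;85 0 0 0 -0.94;85 0 0 0 -0.94;85 0 0 0 0",
)

```text
t: 3.87
tcp_pos: [0.4002, -0.2196, 0.211]
tool_rot: [0.796, 0.605, 0.0, 0.001]
force: [-0.3, 0.2, 0.0]
finger_gap: 0.995
gripper_force: 0.0
```

```bash
python3 - <<'E'
from h import *
print(tool()[0],readout.sense()["q"].__repr__()); go([.4745,-.207,.21],5,74.5)
E
```

```text
[ 0.40020126 -0.21958628  0.21098604] array([-7.47573843e-01,  3.45467590e-01,  1.87487386e+00,  2.17662671e-04,
        9.18721566e-01, -4.76733145e-01])
units [1.6  3.41 0.06] rows 5 each [0.32  0.682 0.011] yaw 74.47 spin units (tool z = -world) -0.01
```

>>> send_rows(
  commands="85 0.32 0.68 0 0;85 0.32 0.68 0 0;85 0.32 0.68 0 0;85 0.32 0.68 0 0;85 0.32 0.69 0 0;85 0 0 0.94 0;85 0 0 0.94 0;85 0 0 0.94 0;85 0 0 0.94 0;85 0 0 0.94 0;85 0 0 0.94 0;85 0 0 0 0;20 0 0 0 0;10 0 0 0 0;10 0 0 0 0;10 0 0 0 0;10 0 0 0 0;10 0 0 0 0",
)

```text
t: 5.37
tcp_pos: [0.4742, -0.2076, 0.0979]
tool_rot: [0.797, 0.604, 0.0, 0.001]
force: [-0.7, 0.3, 4.6]
finger_gap: 0.23
gripper_force: 59.0
```

```bash
python3 - <<'E'
from h import *
print(tool()); d=snap("scene","s1.npz"); t=snap("wrist","w3.npz")
p=proj(d,[[.475,-.207,.1]])[0]; x,y=p.astype(int); print(p)
a=d["pixels"][y-50:y+50,x-66:x+66]; a=cv2.resize(a,(528,400),interpolation=cv2.INTER_CUBIC)
cv2.imwrite("pics/g.png",a[:,:,::-1])
E
```

```text
(array([ 0.47420829, -0.20759186,  0.09789263]), array([[ 2.69613308e-01,  9.62967469e-01,  1.52246543e-03],
       [ 9.62968438e-01, -2.69611801e-01, -1.12469722e-03],
       [-6.72572193e-04,  1.76931949e-03, -9.99998209e-01]]), np.float64(74.35873866214676))
[231.84826034 139.06666211]
```

>>> send_rows(
  commands="10 0 0 -0.5 0;10 0 0 -0.9 0;10 0 0 -0.9 0;10 0 0 -0.9 0;10 0 0 -0.9 0;10 0 0 -0.9 0;10 0 0 -0.9 0;10 0 0 -0.9 0;10 0 0 0 0;10 0 0 0 0",
)

```text
t: 6.3
tcp_pos: [0.4739, -0.2074, 0.2337]
tool_rot: [0.797, 0.604, 0.0, 0.001]
force: [-0.1, -0.5, -1.8]
finger_gap: 0.228
gripper_force: 58.7
```

```bash
python3 - <<'E'
from h import *
print(tool()); d=snap("wrist","w4.npz")
p=proj(d,[[.475,-.027,.078]])[0]; x,y=p.astype(int); print(p)
crop(d,max(x-130,0),0,max(x-130,0)+270,200,2.9,"pics/w4.png")
print(max(x-130,0))
E
```

```text
(array([ 0.47392191, -0.20738832,  0.23373912]), array([[ 2.69521187e-01,  9.62992796e-01,  1.79016787e-03],
       [ 9.62994155e-01, -2.69519157e-01, -1.29670265e-03],
       [-7.66230777e-04,  2.07341003e-03, -9.99997557e-01]]), np.float64(74.36421860746434))
[200.20815591 -10.78617007]
70
```

View pics/w4.png

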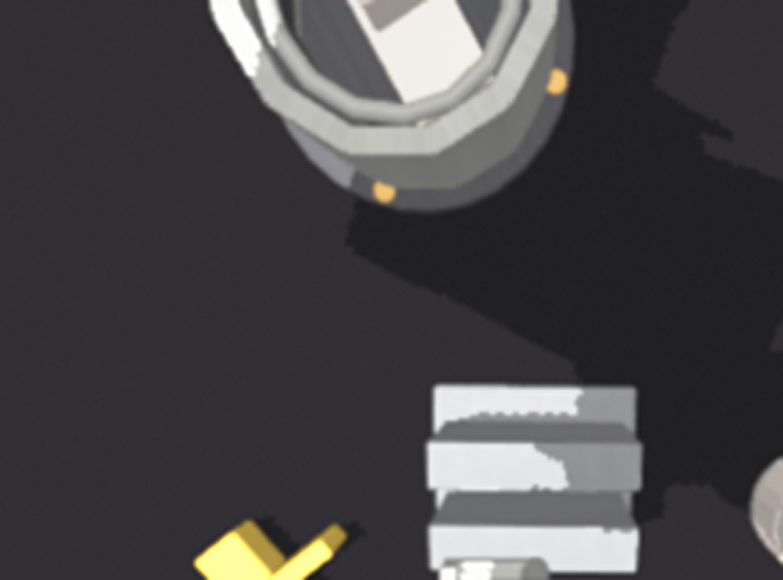

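The stand, now empty, has its slot at about (535,508) directly below the pick. The housing is only partly in view at (410,60). I'll turn to about 100° yaw and view the housing better.

```bash
python3 - <<'E'
from h import *
d=load("w4.npz"); t,M,y=tool(); C=R.from_quat(d["rotation"]).as_matrix(); off=M.T@(d["eye"]-t)
for p in ([.56,-.09,.25],[.58,-.05,.25],[.56,-.12,.25]):
  for yaw in (100,):
    Z=R.from_euler('z',yaw-y,degrees=True); e=dict(d); e["eye"]=np.array(p)+Z.apply(M@off); e["rotation"]=(Z*R.from_quat(d["rotation"])).as_quat()
    print(p,yaw,proj(e,[[.475,-.027,.082],[.475+.053,-.027,.082],[.475,.026,.082]]).round(0).tolist())
go([.56,-.12,.25],6,100)
E
```

```text
[0.56, -0.09, 0.25] 100 [[183.0, 103.0], [233.0, 112.0], [188.0, 47.0]]
[0.58, -0.05, 0.25] 100 [[161.0, 137.0], [209.0, 146.0], [165.0, 86.0]]
[0.56, -0.12, 0.25] 100 [[186.0, 72.0], [237.0, 82.0], [192.0, 13.0]]
units [ 5.36  3.01 -0.87] rows 6 each [ 0.893  0.501 -0.145] yaw 74.36 spin units (tool z = -world) -6.41
```

>>> send_rows(
  commands="10 0.9 0.39 -0.12 0;10 0.9 0.39 -0.12 0;10 0.9 0.39 -0.12 0;10 0.9 0.39 -0.12 0;10 0.9 0.39 -0.12 0;10 0.9 0.39 -0.12 0;10 0.9 0.39 -0.12 0;10 0 0 0 -0.91;10 0 0 0 -0.91;10 0 0 0 -0.91;10 0 0 0 -0.91;10 0 0 0 -0.91;10 0 0 0 -0.91;10 0 0 0 -0.91;10 0 0 0 0;10 0 0 0 0",
)

```text
t: 7.68
tcp_pos: [0.5594, -0.1003, 0.2481]
tool_rot: [0.644, 0.765, -0.001, -0.002]
force: [-0.7, -0.6, -1.5]
finger_gap: 0.228
gripper_force: 58.8
```

```bash
python3 - <<'E'
from h import *
print(tool()); d=snap("wrist","w5.npz")
crop(d,80,0,340,195,3,"pics/w5.png")
print(proj(d,[[.475,-.027,.082]]))
E
```

```text
(array([ 0.55940644, -0.10033841,  0.24813053]), array([[-0.1692762 ,  0.98556391, -0.003058  ],
       [ 0.98556715,  0.16928055,  0.00122044],
       [ 0.00172049, -0.00280727, -0.99999458]]), np.float64(99.74575325222567))
[[185.31860156  92.90936399]]
```

View pics/w5.png

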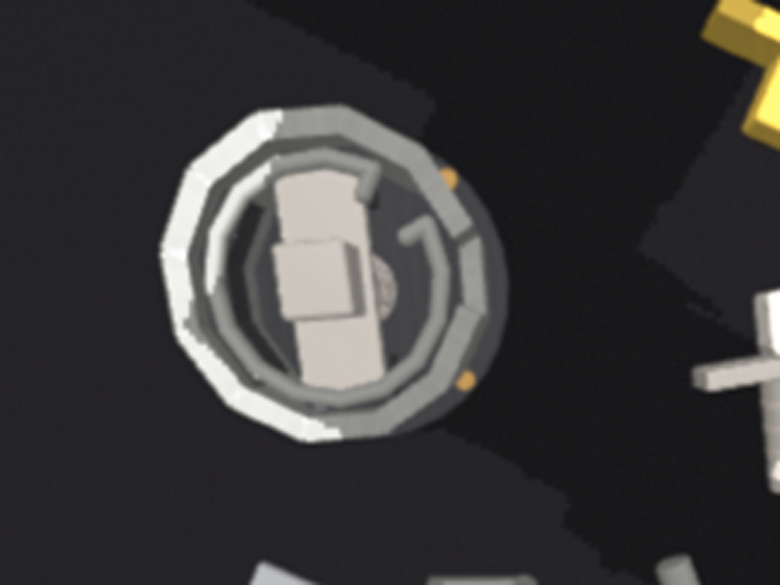

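The rim circle is centred at about (322,272), with the window sill on the right at (483,274). The ring gap is at the upper right, with its eye end at (405,235).

```bash
python3 - <<'E'
from h import *
from scipy.optimize import least_squares
d=load("w5.npz"); f=lambda L:np.array(L,float)/3+[80,0]
O=cast(d,f([[161,250],[172,315],[235,405],[308,442],[390,436],[455,388],[188,165],[258,111],[342,104],[428,150],[470,228]]),.082)[:,:2]
r=least_squares(lambda p:np.hypot(*(O-p[:2]).T)-p[2],[.475,-.027,.053]); print("rim",r.x.round(4),(r.fun*1000).round(1))
S=cast(d,f([[478,238],[487,308]]),.046); print("sill",S.round(4))
a=cast(d,f([[470,228],[485,312]]),.082); print("window top edges",a.round(4)); 
for q in (S,a):
    m=q.mean(0)[:2]-r.x[:2]; print(np.linalg.norm(m),np.degrees(np.arctan2(m[1],m[0])), np.linalg.norm(q[0]-q[1]))
F=cast(d,f([[274,178],[360,168],[385,380],[303,390]]),.070); print("flange",F.mean(0).round(4)); e=F[1]-F[2];print(np.degrees(np.arctan2(e[1],e[0]))-90,np.linalg.norm(e)); e=F[0]-F[3];print(np.degrees(np.arctan2(e[1],e[0]))-90,np.linalg.norm(e))
B=cast(d,f([[273,247],[345,240],[355,315],[283,320]]),.096); print("boss",B.mean(0).round(4)); 
for i,j in ((1,2),(0,3)): e=B[i]-B[j];print(np.degrees(np.arctan2(e[1],e[0]))-90,np.linalg.norm(e))
# ring outer pts z=.073
G=cast(d,f([[205,250],[222,325],[262,377],[330,402],[400,385],[440,325],[449,270],[325,150]]),.073)[:,:2]
r=least_squares(lambda p:np.hypot(*(G-p[:2]).T)-p[2],[.475,-.027,.043]); print("ring",r.x.round(4),(r.fun*1000).round(1))
E
```

```text
rim [ 0.4778 -0.0277  0.0552] [ 0.4 -0.8 -1.3  0.1  0.9  1.3  0.9  0.4  0.2  0.  -2. ]
sill [[ 0.5251 -0.0018  0.046 ]
 [ 0.5324 -0.0261  0.046 ]]
window top edges [[ 0.5245 -0.0021  0.082 ]
 [ 0.5337 -0.0279  0.082 ]]
0.052791101930092274 15.094534725318315 0.025402747785915752
0.052812849891434 13.870087107034246 0.02739095427587965
flange [ 0.4774 -0.0273  0.07  ]
14.006407812556915 0.07128682324848505
13.503161960178105 0.07172698555555776
boss [ 0.4779 -0.0279  0.096 ]
14.495259469410115 0.02317765918561346
13.313710778356807 0.022619516086960167
ring [ 0.4771 -0.0268  0.0424] [ 1.1 -0.7 -0.2 -0.3  0.7 -0.6  0.5 -0.6]
```

Housing centre is (0.478,-0.028) and its yaw is 14°. Flange, boss, rim and ring all agree on that. Next I'll go to the point outside the window.

```bash
python3 - <<'E'
from h import *
go([.5728,-.0041,.248],5,104)
E
```

```text
units [4.63 1.47 0.03] rows 5 each [0.927 0.293 0.005] yaw 99.75 spin units (tool z = -world) -1.06
```

>>> send_rows(
  commands="10 0.93 0.29 0 0;10 0.93 0.29 0 0;10 0.93 0.29 0 0;10 0.93 0.29 0 0;10 0.93 0.29 0 0;10 0 0 0 -0.53;10 0 0 0 -0.53;10 0 0 0.9 0;10 0 0 0.9 0;10 0 0 0.9 0;10 0 0 0.9 0;10 0 0 0.9 0;10 0 0 0.9 0;10 0 0 0 0;10 0 0 0 0;10 0 0 0 0",
)

```text
t: 9.07
tcp_pos: [0.5735, -0.0042, 0.1423]
tool_rot: [0.615, 0.788, 0.0, 0.0]
force: [-0.1, 0.4, -0.5]
finger_gap: 0.226
gripper_force: 58.8
```

```bash
python3 - <<'E'
from h import *
print(tool()[0],tool()[2]); go([.5728,-.0041,.140],None,104);go([.5291,-.0150,.140])
E
```

```text
[ 0.57346492 -0.00417114  0.14225093] 104.05603997484597
units [ 0.01 -0.03  0.11] rows 1 each [ 0.012 -0.031  0.113] yaw 104.06 spin units (tool z = -world) 0.01
units [ 0.01 -2.28  0.11] rows 3 each [ 0.005 -0.761  0.037] yaw 104.06
```

>>> send_rows(
  commands="10 0 0 0.1 0;10 0 -0.38 0 0;10 0 -0.38 0 0;10 0 -0.38 0 0;10 0 -0.38 0 0;10 0 -0.38 0 0;10 0 -0.38 0 0;10 0 0 0 0;10 0 0 0 0",
)

```text
t: 9.82
tcp_pos: [0.5283, -0.0153, 0.1398]
tool_rot: [0.615, 0.788, 0.0, 0.0]
force: [-0.8, -0.0, -2.5]
finger_gap: 0.231
gripper_force: 58.8
```

```bash
python3 - <<'E'
from h import *
print(tool()[0],tool()[2])
d=snap("scene","s2.npz"); x,y=proj(d,[[.49,-.02,.08]])[0].astype(int)
crop(d,x-50,y-45,x+50,y+35,6,"pics/s2.png")
E
```

```text
[ 0.5282939  -0.01530504  0.13984019] 104.05195605957712
```

View pics/s2.png

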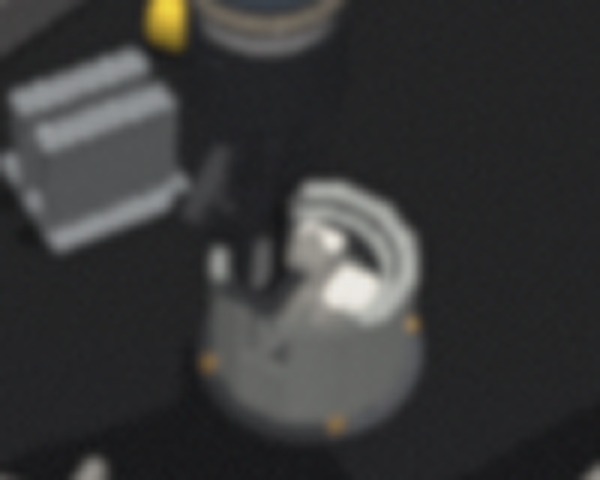

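No contact force so far and the foot is in the window. Lifting gently.

>>> send_rows(
  commands="10 0 0 -0.2 0;10 0 0 -0.2 0;10 0 0 -0.2 0;10 0 0 -0.2 0;10 0 0 -0.2 0;10 0 0 -0.2 0;10 0 0 -0.2 0;10 0 -0.04 -0.2 0;10 0 -0.04 -0.2 0;10 0 -0.05 -0.2 0;10 0 -0.05 -0.2 0;10 0 -0.06 -0.2 0;10 0 0 0 0;10 0 0 0 0",
)

```text
t: 11.03
tcp_pos: [0.5242, -0.0164, 0.188]
tool_rot: [0.615, 0.788, 0.0, 0.0]
force: [0.5, -0.1, -1.5]
finger_gap: 0.227
gripper_force: 58.8
```

```bash
python3 - <<'E'
from h import *
print(tool()[0],tool()[2])
d=snap("scene","s3.npz"); x,y=proj(d,[[.49,-.02,.08]])[0].astype(int)
w=snap("wrist","w6.npz")
a=cv2.resize(d["pixels"][y-50:y+35,x-50:x+50],(600,510),interpolation=cv2.INTER_CUBIC)
print(proj(w,[[.478,-.028,.08]]))
cv2.imwrite("pics/s3.png",a[:,:,::-1])
E
```

```text
[ 0.52420954 -0.01637351  0.18803791] 104.07709847747478
[[201.44158997 189.72446437]]
```

View pics/s3.png

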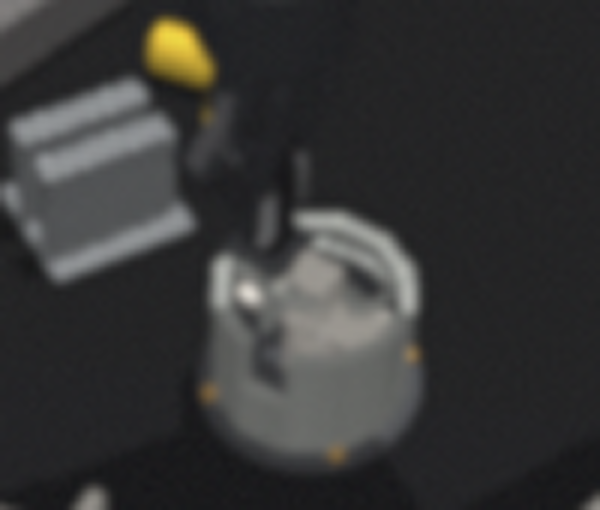

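The scene view is dark: the pick is at (265,330) with a bright spot at (247,292). A wrist crop should show whether the ring is on the hook.

```bash
python3 - <<'E'
from h import *
w=load("w6.npz"); crop(w,90,80,350,275,3,"pics/w6.png")
E
```

```text
(no output)
```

View pics/w6.png

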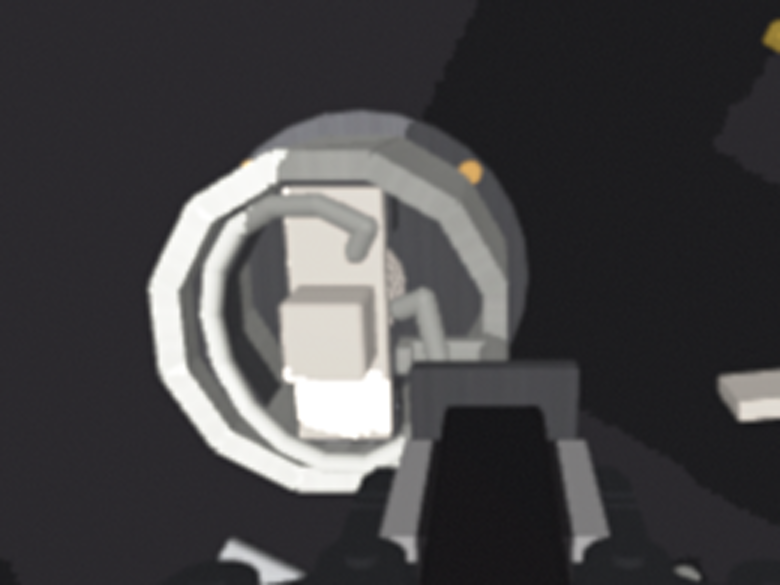

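The ring wire lies between the hook's lip (405,355) and shank, and the ring is tilted. I'll now swing it up along the arc about its far end, then lift it clear.

>>> send_rows(
  commands="10 0 -0.19 -0.3 0;10 0 -0.19 -0.3 0;10 0 -0.19 -0.3 0;10 0 -0.22 -0.22 0;10 0 -0.22 -0.22 0;10 0 -0.22 -0.22 0;10 0 -0.22 -0.22 0;10 0 -0.24 -0.15 0;10 0 -0.24 -0.15 0;10 0 -0.24 -0.15 0;10 0 -0.26 -0.12 0;10 0 -0.26 -0.12 0;10 0 -0.26 -0.12 0;10 0 0 -0.4 0;10 0 0 -0.6 0;10 0 0 -0.7 0;10 0 0 -0.7 0;10 0 0 -0.7 0;10 0 0 -0.6 0;10 0 0 -0.3 0",
)

```text
t: 12.8
tcp_pos: [0.4677, -0.0309, 0.3216]
tool_rot: [0.615, 0.788, 0.001, 0.002]
force: [0.9, 0.2, -2.2]
finger_gap: 0.229
gripper_force: 58.7
```

```bash
python3 - <<'E'
from h import *
print(tool()[0],tool()[2],readout.sense()["force"])
w=snap("wrist","w7.npz"); d=snap("scene","s4.npz"); 
x,y=proj(d,[tool()[0]+[0,0,-.11]])[0].astype(int); print(x,y)
a=cv2.resize(w["pixels"][100:384],(470,260)); b=cv2.resize(d["pixels"][y-40:y+45,x-50:x+50],(318,270),interpolation=cv2.INTER_CUBIC)[:260]
cv2.imwrite("pics/w7.png",np.hstack([a,b])[:,:,::-1])
E
```

```text
[ 0.46768434 -0.03086608  0.32156168] 104.08724849309525 [ 0.89917666  0.24593661 -2.15329431]
272 140
```

View pics/w7.png

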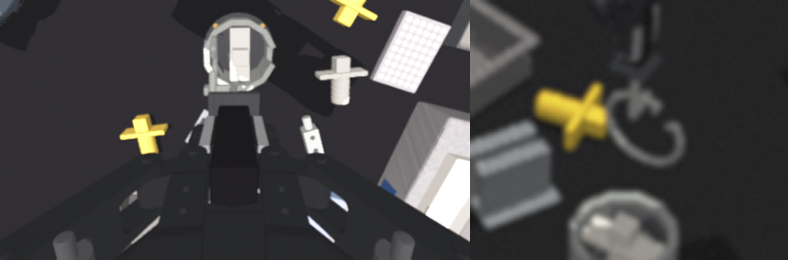

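The ring hangs freely on the hook at right image (640,125). I'll carry it to the tray.

>>> send_rows(
  commands="10 0.3 0.08 0 0;10 0.5 0.13 0 0;10 0.7 0.19 0 0;10 0.87 0.234 0 0;10 0.87 0.234 0 0;10 0.87 0.234 0 0;10 0.87 0.234 0 0;10 0.87 0.234 0 0;10 0.87 0.234 0 0;10 0.87 0.234 0 0;10 0.87 0.234 0 0;10 0.87 0.234 0 0;10 0.87 0.234 0 0;10 0.87 0.234 0 0;10 0.87 0.234 0 0;10 0.87 0.234 0 0;10 0.87 0.234 0 0;10 0.87 0.234 0 0;10 0.87 0.234 0 0;10 0.87 0.234 0 0",
)

```text
t: 14.57
tcp_pos: [0.4711, 0.3083, 0.3182]
tool_rot: [0.615, 0.789, -0.001, -0.001]
force: [0.6, -0.2, -2.2]
finger_gap: 0.231
gripper_force: 58.7
```

>>> send_rows(
  commands="10 0.87 0.234 0 0;10 0.87 0.234 0 0;10 0.87 0.234 0 0;10 0.7 0.19 0 0;10 0.5 0.13 0 0;10 0.4 0.11 0 0;10 0.3 0.08 0 0;10 0.1 0.03 0 0;10 0 0 0 0;10 0 0 0 0;10 0 0 0 0;10 0 0 0.3 0;10 0 0 0.6 0;10 0 0 0.8 0;10 0 0 0.8 0;10 0 0 0.8 0;10 0 0 0.7 0;10 0 0 0.5 0;10 0 0 0.2 0;10 0 0 0 0",
)

```text
t: 16.23
tcp_pos: [0.4737, 0.4015, 0.2243]
tool_rot: [0.615, 0.788, -0.001, -0.0]
force: [0.3, 0.1, -1.6]
finger_gap: 0.225
gripper_force: 58.7
```

```bash
python3 - <<'E'
from h import *
print(tool()[0],tool()[2],readout.sense()["force"])
t=load("top0.npz"); d=snap("top","t1.npz"); s=snap("scene","s5.npz")
# tray corners from the first top image
k=1/1.5625
T=cast(t,np.array([[108,290],[222,290],[229,427],[107,433]])*k,.05); print(T.round(3),T.mean(0).round(3))
x,y=proj(s,[tool()[0]+[0,0,-.11]])[0].astype(int); print(x,y)
a=cv2.resize(s["pixels"][y-50:y+50,x-60:x+60],(480,400),interpolation=cv2.INTER_CUBIC); cv2.imwrite("pics/s5.png",a[:,:,::-1])
E
```

```text
[0.47365545 0.4015463  0.22431515] 104.06323828257442 [ 0.2995691   0.10643007 -1.63022303]
[[0.561 0.51  0.05 ]
 [0.561 0.312 0.05 ]
 [0.331 0.286 0.05 ]
 [0.32  0.487 0.05 ]] [0.443 0.399 0.05 ]
385 251
```

View pics/s5.png

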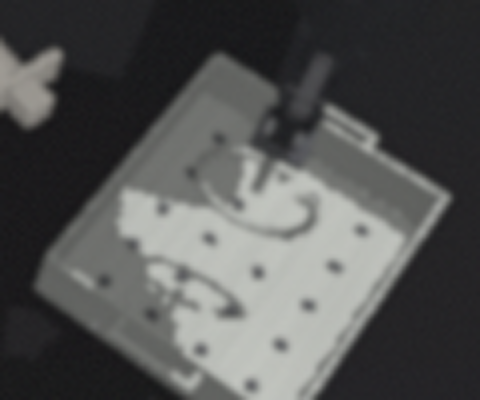

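The ring hangs from the hook inside the tray outline (hook at (255,185)). I'll lower it until its bottom rests on the floor.

>>> send_rows(
  commands="10 0 0 0.3 0;10 0 0 0.3 0;10 0 0 0.3 0;10 0 0 0.3 0;10 0 0 0.3 0;10 0 0 0.3 0;10 0 0 0.3 0;10 0 0 0.3 0;10 0 0 0.3 0;10 0 0 0.3 0;10 0 0 0.3 0;10 0 0 0.2 0;10 0 0 0.2 0;10 0 0 0 0;10 0 -0.3 0 0;10 0 -0.4 0 0;10 0 -0.4 0 0;10 0 -0.4 0 0;10 0 -0.3 0 0;10 0 0 0 0",
)

```text
t: 18.0
tcp_pos: [0.437, 0.3928, 0.1517]
tool_rot: [0.615, 0.789, -0.001, -0.0]
force: [-0.1, -0.6, -1.3]
finger_gap: 0.226
gripper_force: 58.8
```

```bash
python3 - <<'E'
from h import *
print(tool()[0],tool()[2],readout.sense()["force"])
s=snap("scene","s6.npz")
x,y=proj(s,[tool()[0]+[0,0,-.11]])[0].astype(int); print(x,y)
a=cv2.resize(s["pixels"][y-50:y+50,x-60:x+60],(600,500),interpolation=cv2.INTER_CUBIC); w=snap("wrist","w8.npz")["pixels"]
b=cv2.resize(w,(200,150)); a[350:,:200]=b; cv2.imwrite("pics/s6.png",a[:,:,::-1])
E
```

```text
[0.43699755 0.39283558 0.15166449] 104.12922153794074 [-0.10150823 -0.55326916 -1.31295192]
383 254
```

View pics/s6.png

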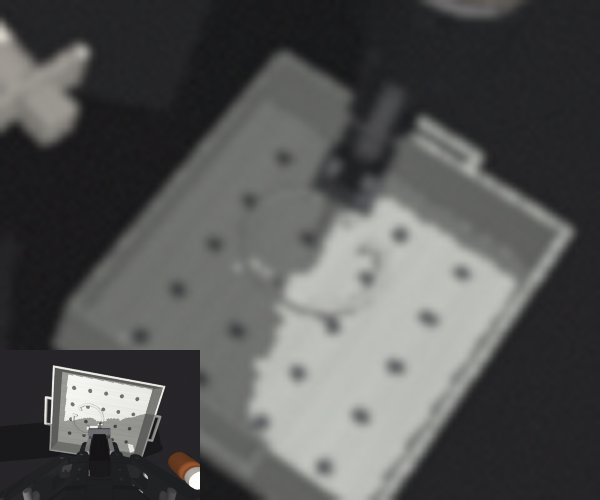

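The ring now looks flat: a circle at crop (310,255), just ahead of the pick. I'll check numerically whether those points lie on a floor-level circle of 86 mm diameter, and where the foot is relative to it.

```bash
python3 - <<'E'
from h import *
from scipy.optimize import least_squares
s=load("s6.npz"); f=lambda L:np.array(L,float)/5+[383-60,254-50]
for z in (.0075,.03):
  O=cast(s,f([[245,235],[252,265],[285,302],[330,318],[370,295],[382,262],[290,190]]),z)[:,:2]
  r=least_squares(lambda p:np.hypot(*(O-p[:2]).T)-p[2],[.43,.4,.043]); print(z,r.x.round(4),(r.fun*1000).round(1))
t,M,y=tool(); pk=np.r_[-.97,-.243,0]
foot=[t+[0,0,-.088],t+pk*.026+[0,0,-.078]]; print(foot,(proj(s,foot)-[323,204])*5)
E
```

```text
0.0075 [0.4109 0.3918 0.0407] [-0.6 -1.6 -0.   2.9 -1.2 -1.2  1.6]
0.03 [0.4258 0.395  0.0398] [-0.6 -1.5 -0.   2.8 -1.1 -1.1  1.6]
[array([0.4390431 , 0.39350734, 0.06386812]), array([0.4138231 , 0.38718934, 0.07386812])] [[313.6410721  234.42187414]
 [334.70341605 191.16194217]]
```

>>> send_rows(
  commands="10 0 0 -0.3 0;10 0 0 -0.5 0;10 0 0 -0.8 0;10 0 0 -0.8 0;10 0 0 -0.8 0;10 0 0 -0.8 0;10 0 0 -0.8 0;10 0 0 -0.8 0;10 0 0 0 0;10 0 0 0 0",
)

```text
t: 18.93
tcp_pos: [0.4401, 0.3938, 0.2651]
tool_rot: [0.615, 0.788, 0.002, 0.001]
force: [0.2, -1.2, -1.7]
finger_gap: 0.227
gripper_force: 58.9
```

```bash
python3 - <<'E'
from h import *
s=load("s6.npz"); n=snap("scene","s7.npz"); print(tool()[0],readout.sense()["force"])
f=lambda L:(np.array(L,float)/5+[323,204]).astype(int)
for c in [(260,268),(330,318),(375,280),(245,235),(290,190)]:
    x,y=f(c); a=s["pixels"][y-4:y+5,x-4:x+5].mean(2).ravel();b=n["pixels"][y-4:y+5,x-4:x+5].mean(2).ravel(); print(c,np.corrcoef(a,b)[0,1].round(2),np.abs(a-b).mean().round(1),a.std().round(1))
E
```

```text
[0.43927405 0.39328319 0.26376262] [ 0.86395316  0.13623237 -1.43434522]
(260, 268) 0.16 57.8 7.8
(330, 318) 1.0 0.9 20.6
(375, 280) 1.0 0.3 17.2
(245, 235) 0.54 66.9 3.0
(290, 190) -0.03 50.6 5.3
```

The ring lies flat and free in the tray near (0.411,0.392). Now I'll take the pick back to the stand.

>>> send_rows(
  commands="10 0 0 0 0.93;10 0 0 0 0.93;10 0 0 0 0.93;10 0 0 0 0.93;10 0 0 0 0.93;10 0 0 0 0.93;10 0 0 0 0.93;10 0 0 0 0.93;10 -0.4 0.14 0 0;10 -0.7 0.24 0 0;10 -0.95 0.326 0 0;10 -0.95 0.326 0 0;10 -0.95 0.326 0 0;10 -0.95 0.326 0 0;10 -0.95 0.326 0 0;10 -0.95 0.326 0 0;10 -0.95 0.326 0 0;10 -0.95 0.326 0 0;10 -0.95 0.326 0 0;10 -0.95 0.326 0 0",
)

```text
t: 20.65
tcp_pos: [0.451, 0.1673, 0.2631]
tool_rot: [0.797, 0.604, -0.001, -0.0]
force: [0.1, -0.3, -0.9]
finger_gap: 0.222
gripper_force: 58.9
```

>>> send_rows(
  commands="10 -0.95 0.326 0 0;10 -0.95 0.326 0 0;10 -0.95 0.326 0 0;10 -0.95 0.326 0 0;10 -0.95 0.326 0 0;10 -0.95 0.326 0 0;10 -0.95 0.326 0 0;10 -0.95 0.326 0 0;10 -0.95 0.326 0 0;10 -0.95 0.326 0 0;10 -0.95 0.326 0 0;10 -0.95 0.326 0 0;10 -0.95 0.326 0 0;10 -0.95 0.326 0 0;10 -0.95 0.326 0 0;10 -0.95 0.326 0 0;10 -0.7 0.24 0 0;10 -0.4 0.13 0 0;10 0 0 0 0;10 0 0 0 0",
)

```text
t: 22.32
tcp_pos: [0.4706, -0.1745, 0.2632]
tool_rot: [0.797, 0.604, -0.0, -0.001]
force: [-0.2, -0.3, -0.7]
finger_gap: 0.224
gripper_force: 58.9
```

```bash
python3 - <<'E'
from h import *
print(tool()[0],tool()[2]); go([.4742,-.2076,.25],1,74.36)
E
```

```text
[ 0.47055277 -0.174481    0.26315557] 74.27903098540739
units [-1.55  0.63  0.66] rows 1 each [-1.545  0.625  0.656] yaw 74.28 spin units (tool z = -world) -0.02
```

>>> send_rows(
  commands="10 -0.77 0.31 0.3 0;10 -0.77 0.31 0.3 0;10 0 0 0.6 0;10 0 0 0.6 0;10 0 0 0 0;10 0 0 0 0",
)

```text
t: 22.82
tcp_pos: [0.4746, -0.207, 0.2268]
tool_rot: [0.797, 0.604, -0.0, -0.001]
force: [-0.2, -0.0, -0.6]
finger_gap: 0.224
gripper_force: 58.9
```

```bash
python3 - <<'E'
from h import *
print(tool()[0],tool()[2]); go([.4742,-.2076,.0985],None,74.36)
E
```

```text
[ 0.47457306 -0.20696332  0.22677963] 74.35531871262127
units [-0.04  0.01  6.41] rows 7 each [-0.006  0.001  0.916] yaw 74.36 spin units (tool z = -world) -0.00
```

>>> send_rows(
  commands="10 0 0 0.7 0;10 0 0 0.7 0;10 0 0 0.7 0;10 0 0 0.7 0;10 0 0 0.7 0;10 0 0 0.5 0;10 0 0 0.5 0;10 0 0 0.5 0;10 0 0 0.5 0;10 0 0 0.4 0;10 0 0 0.3 0;10 0 0 0.2 0;10 0 0 0 0;10 0 0 0 0",
)

```text
t: 23.98
tcp_pos: [0.4752, -0.2076, 0.0994]
tool_rot: [0.797, 0.604, -0.0, -0.0]
force: [-0.1, 0.2, -1.7]
finger_gap: 0.23
gripper_force: 58.9
```

```bash
python3 - <<'E'
from h import *
print(tool()[0],tool()[2],readout.sense()["force"])
E
```

```text
[ 0.47518787 -0.20757674  0.09944581] 74.32295907195927 [-0.0578281   0.21006179 -1.69661552]
```

>>> send_rows(
  commands="10 0 0 0.05 0;30 0 0 0 0;60 0 0 0 0;85 0 0 0 0;85 0 0 0 0;85 0 0 0 0;85 0 0 -0.5 0;85 0 0 -0.9 0;85 0 0 -0.9 0;85 0 0 -0.9 0;85 0 0 -0.9 0;85 0 0 -0.9 0;85 0 0 -0.9 0;85 0 0 -0.9 0;85 0 0 0 0",
)

```text
t: 25.23
tcp_pos: [0.477, -0.2087, 0.2387]
tool_rot: [0.797, 0.604, 0.001, 0.004]
force: [0.7, -0.1, 0.5]
finger_gap: 0.992
gripper_force: 0.0
```

```bash
cat >> h.py <<'E'
def comps(d,z,lo=90,x0=0,y0=0,x1=512,y1=384):
    h=cv2.cvtColor(d["pixels"],cv2.COLOR_RGB2HSV); m=((h[...,2]>lo)&(h[...,1]<60)).astype(np.uint8)
    k,l,st,c=cv2.connectedComponentsWithStats(m)
    for i in range(1,k):
        if not 150<st[i,4]<6000 or not (x0<c[i,0]<x1 and y0<c[i,1]<y1): continue
        ys,xs=np.where(l==i); W=cast(d,np.c_[xs,ys],z)[:,:2]
        C,(w,hh),an=cv2.minAreaRect(W.astype(np.float32)*1000); e=np.linalg.eigh(np.cov(W.T))[1][:,1]
        print(c[i].round(),st[i,4],"rect",np.round(C),round(w),round(hh),round(an),"mean",W.mean(0).round(3),"axis",np.degrees(np.arctan2(e[1],e[0])).round(1)%180)
E
python3 - <<'E'
from h import *
print(tool()[0],tool()[2])
t=snap("top","t2.npz"); comps(t,.015)
w=snap("wrist","w9.npz")
P=np.array([[.4744,-.2065,.146]]); print("handle exp px",proj(w,P))
s=snap("scene","s8.npz"); a=load("scene0.npz"); x,y=proj(s,P)[0].astype(int)
A=a["pixels"][y-12:y+16,x-14:x+14].mean(2).ravel();B=s["pixels"][y-12:y+16,x-14:x+14].mean(2).ravel(); print(x,y,np.corrcoef(A,B)[0,1],np.abs(A-B).mean(),A.std())
g=w["pixels"].max(2); u,v=proj(w,P)[0].astype(int); m=(g[max(v-60,0):v+60,u-60:u+60]<50).astype(np.uint8)
print(u,v)
E
```

```text
[ 0.47696556 -0.20868827  0.23865949] 74.33397493412875
[448.  60.] 4124 rect [ 950. -564.] 172 348 11 mean [ 0.947 -0.555] axis 111.5
[245. 117.] 1277 rect [770.  39.] 128 88 86 mean [0.769 0.038] axis 86.8
[368. 129.] 1102 rect [ 729. -319.] 128 87 90 mean [ 0.733 -0.311] axis 106.3
[136. 134.] 337 rect [721. 350.] 59 57 90 mean [0.72 0.35] axis 43.30000000000001
[271. 151.] 416 rect [666. -35.] 80 82 68 mean [ 0.667 -0.035] axis 109.5
[317. 154.] 292 rect [ 660. -164.] 30 106 32 mean [ 0.659 -0.164] axis 122.5
[163. 159.] 286 rect [645. 274.] 66 60 3 mean [0.645 0.269] axis 31.30000000000001
[411. 177.] 644 rect [ 592. -421.] 159 44 54 mean [ 0.593 -0.42 ] axis 53.7
[189. 183.] 309 rect [576. 193.] 105 30 10 mean [0.576 0.192] axis 9.099999999999994
[347. 176.] 189 rect [ 599. -248.] 32 64 62 mean [ 0.596 -0.246] axis 159.8
[105. 224.] 4840 rect [453. 420.] 256 198 5 mean [0.461 0.419] axis 161.4
[454. 251.] 740 rect [ 410. -532.] 110 263 63 mean [ 0.393 -0.52 ] axis 163.2
[269. 219.] 993 rect [479. -30.] 123 113 15 mean [ 0.476 -0.028] axis 153.8
[322. 217.] 168 rect [ 482. -173.] 14 90 73 mean [ 0.482 -0.173] axis 162.3
[399. 217.] 311 rect [ 487. -381.] 62 45 54 mean [ 0.484 -0.382] axis 69.6
[187. 230.] 470 rect [444. 193.] 83 79 41 mean [0.446 0.193] axis 78.5
[442. 253.] 540 rect [ 392. -498.] 53 136 64 mean [ 0.388 -0.489] axis 163.7
[149. 370.] 975 rect [101. 271.] 80 144 1 mean [0.092 0.275] axis 78.5
handle exp px [[250.21164147 194.21852373]]
231 128 0.8998383101264283 12.386904761904761 24.361392509811964
250 194
```

```bash
python3 - <<'E'
from h import *
w=load("w9.npz"); g=w["pixels"].max(2)[140:260,190:310]
print((g[::6,::5]))
E
```

```text
[[ 52  52  52  52  51  50 236 235 237 228 228 234 233 236 236 232 153 151
  154 137  35  35  36  35]
 [ 52  53  54  52  52  50 151 108 109 109 108 108 110 110 109 109 109 109
  109 127  37  35  35  36]
 [ 53  52  52  52  52 196 226 223 227 226 223 217 214 143 142 136 135 133
  131 130  35  36  36  36]
 [ 52  52  53  52  52 196 233 234 233 233 223 222 140 140 141 140 151 148
  150 151  34  36  35  36]
 [ 52  52  52  51  53 173 233 234 233 231 141 143  90  90  89  88 145 148
  147 152  37  45  48  50]
 [ 52  52  52  53  53  50 223 108 108 109 142  29  29  29  29  88 106 109
  112  71  35  39  51  53]
 [ 52  52  52  52  52  51 109 109 110 108 142  29  29  29  29  87 107 108
  108  62  35  41  52  53]
 [ 36  52  52  52  52 162 235 235 233 236 141  30  30  30  29  85 231 233
  234 233  52  52  53  52]
 [ 52  51  52  52  52 122 232 234 233 231 143  38  39  38  37 101 234 229
  232 232  51  52  51  52]
 [ 52  53  52  52  53  94 220 221 222 225 224  36  37  37  38 198 231 230
  231 223  53  52  53  53]
 [ 52  51  52  52  52  51  52  53  51  51  52  37  46  40  38  46  52  52
   53  52  52  5
[... 220 characters left out ...]
35  52  52  53  53  51  52  52  53  53  52  52  52  53  53  52  52
   53  52  52  51  51  52]
 [230  95  52  53  52  52  51  51  52  52  51  52  52  52  53  52  53  51
   52  52  52  52  52  52]
 [253  52  52  52  52  52  51  53  52  52  51  52  52  52  52  52  52  51
   52  52  38  36  34  44]
 [ 52  52  52  52  52  52  52  52  52  51  52  52  52  52  52  52  46  34
   36  52  85  98  90  90]
 [ 53  52  53  53  51  52  52  52  52  52  52  48  38  36  37  63  94  94
   91  90  90  91  90  89]
 [ 52  52  52  52  52  51  52  49  38  35  41  76  99  92  90  90  90  90
   90  89 115 184 199 198]
 [ 52  52  51  40  35  35  48  84 100  90  90  90  90  91  90  93 140 194
  200 198 197 201 213 199]]
```

The pick hangs upright and centred: dark handle on the light collar, square with the cheeks. Next is the cartridge in the housing, gripped by its boss.

>>> send_rows(
  commands="42 0 0 0 -0.93;42 0 0 0 -0.93;42 0 0 0 -0.93;42 0 0 0 -0.93;42 0 0 0 -0.93;42 0 0 0 -0.93;42 0 0 0 -0.93;42 0 0 0 -0.93;42 0.87 0.22 0 0;42 0.87 0.22 0 0;42 0.87 0.22 0 0;42 0.87 0.22 0 0;42 0.87 0.22 0 0;42 0.87 0.22 0 0;42 0.87 0.22 0 0;42 0.87 0.22 0 0;42 0.87 0.22 0 0;42 0.87 0.22 0 0;42 0 0 0 0;42 0 0 0 0",
)

```text
t: 27.05
tcp_pos: [0.4747, -0.0273, 0.2335]
tool_rot: [0.614, 0.789, -0.001, -0.001]
force: [-0.2, 0.2, -0.2]
finger_gap: 0.489
gripper_force: 0.0
```

```bash
python3 - <<'E'
from h import *
print(tool()[0],tool()[2],readout.sense()["finger_gap"]); go([.4777,-.0278,.160],None,104)
t=load("top0.npz"); k=1/1.5625
T=cast(t,np.array([[590,287],[718,287],[733,437],[603,438]])*k,.055); print(T.round(3),T.mean(0))
E
```

```text
[ 0.47465214 -0.02733509  0.23352546] 104.20336004220371 0.48859595212111473
units [-0.06  0.15  3.68] rows 4 each [-0.016  0.038  0.919] yaw 104.2 spin units (tool z = -world) 0.05
[[ 0.566 -0.316  0.055]
 [ 0.567 -0.531  0.055]
 [ 0.32  -0.53   0.055]
 [ 0.317 -0.322  0.055]] [ 0.44251069 -0.42495051  0.055     ]
```

>>> send_rows(
  commands="42 -0.06 0.15 0.77 0.05;42 0 0 0.77 0;42 0 0 0.77 0;42 0 0 0.77 0;42 0 0 0.77 0;42 0 0 0.77 0;42 0 0 0.77 0;42 0 0 0.77 0;42 0 0 0.77 0;42 0 0 0.74 0;42 0 0 0 0;15 0 0 0 0;15 0 0 0 0;15 0 0 0 0;15 0 0 0 0;15 0 0 0 0",
  grip_force=50,
)

```text
t: 28.38
tcp_pos: [0.4791, -0.0286, 0.0818]
tool_rot: [0.616, 0.787, 0.0, 0.001]
force: [0.1, -0.4, -0.6]
finger_gap: 0.267
gripper_force: 50.6
```

```bash
python3 - <<'E'
from h import *
print(tool()[0],tool()[2],readout.sense()["finger_gap"]*85.4,readout.sense()["force"])
E
```

```text
[ 0.47908117 -0.0285894   0.08178324] 103.88876156922908 22.777765438623014 [ 0.10014979 -0.41647916 -0.58855358]
```

>>> send_rows(
  commands="15 0 0 -0.5 0;15 0 0 -0.9 0;15 0 0 -0.9 0;15 0 0 -0.9 0;15 0 0 -0.9 0;15 0 0 -0.9 0;15 0 0 -0.9 0;15 0 0 -0.9 0;15 0 0 -0.9 0;15 0 0 -0.9 0;15 0 0 -0.5 0;15 0 0 0 0",
)

```text
t: 29.38
tcp_pos: [0.4799, -0.0287, 0.2658]
tool_rot: [0.616, 0.788, 0.001, 0.003]
force: [1.5, 0.1, -0.8]
finger_gap: 0.271
gripper_force: 50.6
```

>>> send_rows(
  commands="15 -0.5 -0.09 0 0;15 -0.9 -0.16 0 0;15 -0.9 -0.16 0 0;15 -0.9 -0.16 0 0;15 -0.9 -0.16 0 0;15 -0.9 -0.16 0 0;15 -0.9 -0.16 0 0;15 -0.9 -0.16 0 0;15 -0.9 -0.16 0 0;15 -0.9 -0.16 0 0;15 -0.9 -0.16 0 0;15 -0.9 -0.16 0 0;15 -0.9 -0.16 0 0;15 -0.9 -0.16 0 0;15 -0.9 -0.16 0 0;15 -0.9 -0.16 0 0;15 -0.9 -0.16 0 0;15 -0.9 -0.16 0 0;15 -0.9 -0.16 0 0;15 -0.9 -0.16 0 0",
)

```text
t: 31.05
tcp_pos: [0.5019, -0.3867, 0.2622]
tool_rot: [0.616, 0.787, 0.0, -0.001]
force: [0.2, -0.5, -0.8]
finger_gap: 0.268
gripper_force: 50.6
```

```bash
python3 - <<'E'
from h import *
print(tool()[0],tool()[2],readout.sense()["finger_gap"]*85.4,readout.sense()["force"]); go([.505,-.425,.26])
E
```

```text
[ 0.50189613 -0.38671006  0.26224972] 103.87962354236079 22.910816059227148 [ 0.21825117 -0.46374568 -0.79024273]
units [-1.9  -0.31  0.11] rows 2 each [-0.948 -0.154  0.055] yaw 103.88
```

>>> send_rows(
  commands="15 -0.95 -0.15 0 0;15 -0.95 -0.15 0 0;15 0 0 0.9 0;15 0 0 0.9 0;15 0 0 0.9 0;15 0 0 0.9 0;15 0 0 0.9 0;15 0 0 0.9 0;15 0 0 0.9 0;15 0 0 0.9 0;15 0 0 0.9 0;15 0 0 0.9 0;15 0 0 0.2 0;15 0 0 0 0;30 0 0 0 0;45 0 0 0 0;45 0 0 0 0;45 0 0 -0.4 0;45 0 0 -0.9 0;45 0 0 -0.9 0",
)

```text
t: 32.72
tcp_pos: [0.5055, -0.4233, 0.1242]
tool_rot: [0.616, 0.787, 0.0, -0.0]
force: [0.1, 0.7, -0.3]
finger_gap: 0.525
gripper_force: 0.0
```

```bash
python3 - <<'E'
from h import *
print(tool()[0],tool()[2],readout.sense()["q"].round(2)); go([.57,-.12,.22])
E
```

```text
[ 0.50551752 -0.42328624  0.12420787] 103.89219543945782 [-0.87  0.71  1.43  0.    1.   -1.11]
units [13.95  6.77 -4.78] rows 15 each [ 0.93   0.451 -0.319] yaw 103.89
```

>>> send_rows(
  commands="85 0 0 -0.96 0;85 0 0 -0.96 0;85 0 0 -0.96 0;85 0 0 -0.96 0;85 0 0 -0.96 0;85 0.85 0.81 0 0;85 0.85 0.81 0 0;85 0.85 0.81 0 0;85 0.85 0.81 0 0;85 0.85 0.81 0 0;85 0.85 0.81 0 0;85 0.85 0.81 0 0;85 0.85 0.81 0 0;85 0.85 0.81 0 0;85 0.85 0.81 0 0;85 0.85 0.81 0 0;85 0.85 0.81 0 0;85 0.85 0.81 0 0;85 0.85 0.81 0 0;85 0.85 0.81 0 0",
)

```text
t: 34.38
tcp_pos: [0.681, -0.1165, 0.2209]
tool_rot: [0.616, 0.787, 0.0, 0.001]
force: [0.5, -0.3, 1.3]
finger_gap: 0.998
gripper_force: 0.0
```

```bash
cat >> h.py <<'E'
def obj(d,p,z,lo=90,k=14,sat=60,hw=.07):
    """open a white mask, rectified onto plane z around p (1 mm/px), with a k-mm kernel; give the rectangle left"""
    n=int(hw*2000); g=np.mgrid[0:n,0:n]; X=np.stack([p[0]-hw+g[1]/1000,p[1]-hw+g[0]/1000,np.full((n,n),z)],-1)
    u=proj(d,X.reshape(-1,3)).astype(np.float32).reshape(n,n,2)
    I=cv2.remap(d["pixels"],u[...,0],u[...,1],cv2.INTER_LINEAR); h=cv2.cvtColor(I,cv2.COLOR_RGB2HSV)
    m=((h[...,2]>lo)&(h[...,1]<sat)).astype(np.uint8)
    o=cv2.morphologyEx(m,cv2.MORPH_OPEN,cv2.getStructuringElement(cv2.MORPH_ELLIPSE,(k,k)))
    for nm,q in (("raw",m),("open",o)):
        N,l,st,c=cv2.connectedComponentsWithStats(q)
        for i in range(1,N):
            if st[i,4]<250: continue
            ys,xs=np.where(l==i); C,(w,hh),an=cv2.minAreaRect(np.c_[xs,ys].astype(np.float32))
            e=np.linalg.eigh(np.cov(xs,ys))[1][:,1]
            print(nm,st[i,4],"ctr",(np.array(C)/1000+p[:2]-hw).round(4),"mean",(c[i]/1000+p[:2]-hw).round(4),"wh",round(w),round(hh),"long axis",round((an if w>hh else an+90)%180,1),"pca",round(np.degrees(np.arctan2(e[1],e[0]))%180,1))
    return m
E
python3 - <<'E'
from h import *
print(tool()[0],tool()[2])
d=snap("wrist","w10.npz"); print(proj(d,[[.667,-.035,.02]]))
m=obj(d,[.667,-.035],.015)
t=snap("top","t3.npz")
obj(t,[.52,-.425],.09,lo=170)
E
```

```text
[ 0.68102734 -0.11650245  0.22087295] 103.90346690330985
[[258.88524165  97.71258064]]
raw 3165 ctr [ 0.6651 -0.035 ] mean [ 0.6675 -0.0344] wh 82 81 long axis 69.8 pca 108.7
raw 656 ctr [0.73  0.005] mean [0.7308 0.004 ] wh 58 12 long axis 90.0 pca 88.3
open 2548 ctr [ 0.6678 -0.0359] mean [ 0.6685 -0.0369] wh 33 88 long axis 107.7 pca 109.5
open 595 ctr [0.7305 0.0055] mean [0.7313 0.0043] wh 57 11 long axis 90.0 pca 88.5
raw 2479 ctr [ 0.4992 -0.4094] mean [ 0.499 -0.41 ] wh 34 84 long axis 105.6 pca 105.5
raw 281 ctr [ 0.5483 -0.4045] mean [ 0.5486 -0.4024] wh 5 97 long axis 90.9 pca 91.4
open 1311 ctr [ 0.5048 -0.428 ] mean [ 0.5047 -0.4286] wh 33 44 long axis 105.9 pca 113.2
open 967 ctr [ 0.493  -0.3845] mean [ 0.4933 -0.3849] wh 33 32 long axis 14.0 pca 171.4
```

cart_in stands upright in the tub. cart_b's axis is at 108.5° and its body centre at (0.673,-0.052), so I'll grip there.

>>> send_rows(
  commands="60 0.8 0.1 0 0;60 0.8 0.1 0 0;60 0.81 0.1 0 0;60 0.81 0.1 0 0;60 0 0 0 -0.57;60 0 0 0 -0.58;60 0 0 0.95 0;60 0 0 0.95 0;60 0 0 0.95 0;60 0 0 0.95 0;60 0 0 0.95 0;60 0 0 0.95 0;60 0 0 0.95 0;60 0 0 0.95 0;60 0 0 0.95 0;60 0 0 0.95 0;60 0 0 0 0;60 0 0 0 0",
)

```text
t: 35.98
tcp_pos: [0.6715, -0.0522, 0.0283]
tool_rot: [0.584, 0.812, -0.0, -0.001]
force: [0.4, 1.0, 0.7]
finger_gap: 0.702
gripper_force: 0.0
```

```bash
python3 - <<'E'
from h import *
print(tool()[0],tool()[2]);go([.6733,-.052,.011],1,108.5)
E
```

```text
[ 0.67153292 -0.0522012   0.02833904] 108.50389356997822
units [-0.02  0.09  0.87] rows 1 each [-0.02   0.089  0.867] yaw 108.5 spin units (tool z = -world) 0.00
```

>>> send_rows(
  commands="60 0 0.09 0.43 0;60 0 0 0.43 0;60 0 0 0 0;20 0 0 0 0;20 0 0 0 0;20 0 0 0 0;20 0 0 0 0;20 0 0 0 0;20 0 0 -0.5 0;20 0 0 -0.9 0;20 0 0 -0.9 0;20 0 0 -0.9 0;20 0 0 -0.9 0;20 0 0 -0.9 0;20 0 0 -0.9 0;20 0 0 -0.9 0;20 0 0 -0.9 0;20 0 0 -0.9 0;20 0 0 -0.9 0;20 0 0 -0.9 0",
)

```text
t: 37.65
tcp_pos: [0.6739, -0.0525, 0.2211]
tool_rot: [0.584, 0.811, -0.0, -0.0]
force: [0.7, 0.5, -1.7]
finger_gap: 0.333
gripper_force: 49.1
```

```bash
python3 - <<'E'
from h import *
print(tool()[0],tool()[2],readout.sense()["finger_gap"]*85.4);go([.43,-.425,.20],None,104)
E
```

```text
[ 0.67386431 -0.05248091  0.22107469] 108.48397224716102 28.42546509916481
units [-13.8  -17.47   1.06] rows 19 each [-0.726 -0.919  0.056] yaw 108.48 spin units (tool z = -world) 1.12
```

>>> send_rows(
  commands="20 -0.38 -0.47 0 0;20 -0.76 -0.93 0 0;20 -0.76 -0.93 0 0;20 -0.76 -0.93 0 0;20 -0.76 -0.93 0 0;20 -0.76 -0.93 0 0;20 -0.76 -0.93 0 0;20 -0.76 -0.93 0 0;20 -0.76 -0.93 0 0;20 -0.76 -0.93 0 0;20 -0.76 -0.93 0 0;20 -0.76 -0.93 0 0;20 -0.76 -0.93 0 0;20 -0.76 -0.93 0 0;20 -0.76 -0.93 0 0;20 -0.76 -0.93 0 0;20 -0.76 -0.93 0 0;20 -0.76 -0.93 0 0;20 -0.76 -0.93 0 0;20 -0.39 -0.47 0 0",
)

```text
t: 39.32
tcp_pos: [0.4279, -0.441, 0.219]
tool_rot: [0.585, 0.811, -0.0, -0.001]
force: [1.0, -0.4, -1.3]
finger_gap: 0.33
gripper_force: 49.1
```

```bash
python3 - <<'E'
from h import *
print(tool()[0],tool()[2],readout.sense()["finger_gap"]*85.4);go([.43,-.44,.022],None,104)
E
```

```text
[ 0.42794158 -0.44100062  0.21898689] 108.3437292786776 28.203222504426464
units [0.01 0.13 9.85] rows 11 each [0.001 0.012 0.895] yaw 108.34 spin units (tool z = -world) 1.09
```

>>> send_rows(
  commands="20 0 0 0.89 0;20 0 0 0.89 0;20 0 0 0.89 0;20 0 0 0.89 0;20 0 0 0.89 0;20 0 0 0.89 0;20 0 0 0.89 0;20 0 0 0.89 0;20 0 0 0.89 0;20 0 0 0.89 0;20 0 0 0.89 0;20 0 0 0 0;35 0 0 0 0;48 0 0 0 0;48 0 0 0 0;48 0 0 -0.5 0;48 0 0 -0.9 0;48 0 0 -0.9 0;48 0 0 -0.9 0;48 0 0 -0.9 0",
)

```text
t: 40.98
tcp_pos: [0.431, -0.4392, 0.1088]
tool_rot: [0.584, 0.812, -0.0, 0.001]
force: [1.0, -0.6, -0.4]
finger_gap: 0.56
gripper_force: 0.0
```

```bash
python3 - <<'E'
from h import *
print(tool()[0],tool()[2],readout.sense()["finger_gap"]*85.4);go([.67,-.22,.20])
E
```

```text
[ 0.43095637 -0.43921351  0.10881621] 108.48975636381832 47.84683383156445
units [ 6.59 14.81 -4.56] rows 16 each [ 0.412  0.926 -0.285] yaw 108.49
```

>>> send_rows(
  commands="60 0 0 -0.9 0;60 0 0 -0.9 0;60 0 0 -0.9 0;60 0.34 0.93 -0.18 0;60 0.34 0.93 -0.18 0;60 0.34 0.93 -0.18 0;60 0.34 0.93 -0.18 0;60 0.34 0.93 -0.18 0;60 0.34 0.93 -0.18 0;60 0.34 0.93 -0.18 0;60 0.34 0.93 -0.18 0;60 0.34 0.93 -0.18 0;60 0.34 0.93 -0.18 0;60 0.34 0.93 -0.18 0;60 0.34 0.93 -0.18 0;60 0.34 0.93 -0.18 0;60 0.34 0.93 -0.18 0;60 0.34 0.93 -0.18 0;60 0.34 0.93 -0.18 0",
)

```text
t: 42.57
tcp_pos: [0.6791, -0.2405, 0.2202]
tool_rot: [0.584, 0.812, 0.0, 0.001]
force: [0.0, -0.4, 0.1]
finger_gap: 0.703
gripper_force: 0.0
```

```bash
python3 - <<'E'
from h import *
print(tool()[0],tool()[2])
d=snap("wrist","w11.npz"); print(proj(d,[[.66,-.164,.02]]))
m=obj(d,[.66,-.164],.02,k=21)
t=snap("top","t4.npz"); comps(t,.015,y0=140)
E
```

```text
[ 0.6791221  -0.24049975  0.22016778] 108.49213482345465
[[259.11930712 101.14589901]]
raw 1976 ctr [ 0.6587 -0.1645] mean [ 0.6586 -0.1644] wh 28 103 long axis 121.8 pca 121.8
[242. 184.] 1360 rect [579.  58.] 199 106 67 mean [0.573 0.047] axis 63.6
[108. 231.] 5877 rect [444. 419.] 273 198 5 mean [0.443 0.41 ] axis 4.599999999999994
[452. 229.] 928 rect [ 447. -495.] 259 112 3 mean [ 0.453 -0.52 ] axis 5.5
[351. 241.] 3762 rect [ 419. -252.] 444 83 62 mean [ 0.419 -0.248] axis 61.8
[433. 203.] 539 rect [ 513. -471.] 77 74 0 mean [ 0.522 -0.476] axis 51.9
[160. 338.] 193 rect [173. 249.] 50 45 75 mean [0.169 0.251] axis 74.5
```

>>> send_rows(
  commands="60 0.78 0.05 0 0;60 0.78 0.05 0 0;60 0.78 0.05 0 0;60 0.79 0.05 0 0;60 0.79 0.05 0 0;60 0 0 0 -0.83;60 0 0 0 -0.83;60 0 0 0 -0.83;60 0 0 0 -0.84;60 0 0 0.95 0;60 0 0 0.95 0;60 0 0 0.95 0;60 0 0 0.95 0;60 0 0 0.95 0;60 0 0 0.95 0;60 0 0 0.95 0;60 0 0 0.95 0;60 0 0 0.95 0;60 0 0 0 0;60 0 0 0 0",
)

```text
t: 44.33
tcp_pos: [0.6573, -0.1645, 0.046]
tool_rot: [0.486, 0.874, -0.0, -0.001]
force: [0.2, 0.6, 0.8]
finger_gap: 0.703
gripper_force: 0.0
```

```bash
python3 - <<'E'
from h import *
print(tool()[0],tool()[2]);go([.6588,-.1645,.012],1,121.8)
E
```

```text
[ 0.65730039 -0.16454913  0.04601578] 121.82028536267418
units [-0.04  0.07  1.7 ] rows 1 each [-0.041  0.068  1.701] yaw 121.82 spin units (tool z = -world) 0.01
```

>>> send_rows(
  commands="60 0 0.07 0.6 0;60 0 0 0.6 0;60 0 0 0.5 0;60 0 0 0 0;20 0 0 0 0;20 0 0 0 0;20 0 0 0 0;20 0 0 0 0;20 0 0 0 0;20 0 0 -0.5 0;20 0 0 -0.9 0;20 0 0 -0.9 0;20 0 0 -0.9 0;20 0 0 -0.9 0;20 0 0 -0.9 0;20 0 0 -0.9 0;20 0 0 -0.9 0;20 0 0 -0.9 0;20 0 0 -0.9 0;20 0 0 -0.9 0",
  grip_force=80,
)

```text
t: 46.0
tcp_pos: [0.6589, -0.1644, 0.2039]
tool_rot: [0.486, 0.874, -0.0, -0.0]
force: [0.4, 0.2, -1.7]
finger_gap: 0.311
gripper_force: 80.5
```

```bash
python3 - <<'E'
from h import *
print(tool()[0],tool()[2],readout.sense()["finger_gap"]*85.4,readout.sense()["force"]);go([.46,.44,.20],None,95)
E
```

```text
[ 0.65887526 -0.16436904  0.2039276 ] 121.80387976250658 26.538744852523717 [ 0.43572206  0.21373178 -1.72024809]
units [30.92  7.47  0.21] rows 33 each [0.937 0.227 0.006] yaw 121.8 spin units (tool z = -world) 6.70
```

>>> send_rows(
  commands="20 0.5 0.15 0 0;20 0.93 0.28 0 0;20 0.93 0.28 0 0;20 0.93 0.28 0 0;20 0.93 0.28 0 0;20 0.93 0.28 0 0;20 0.93 0.28 0 0;20 0.93 0.28 0 0;20 0.93 0.28 0 0;20 0.93 0.28 0 0;20 0.93 0.28 0 0;20 0.93 0.28 0 0;20 0.93 0.28 0 0;20 0.93 0.28 0 0;20 0.93 0.28 0 0;20 0.93 0.28 0 0;20 0.93 0.28 0 0;20 0.93 0.28 0 0;20 0.93 0.28 0 0;20 0.93 0.28 0 0",
)

```text
t: 47.67
tcp_pos: [0.5587, 0.2039, 0.2019]
tool_rot: [0.486, 0.874, -0.001, -0.001]
force: [-0.2, -0.0, -1.9]
finger_gap: 0.311
gripper_force: 80.5
```

>>> send_rows(
  commands="20 0.93 0.28 0 0;20 0.93 0.28 0 0;20 0.93 0.28 0 0;20 0.93 0.28 0 0;20 0.93 0.28 0 0;20 0.93 0.28 0 0;20 0.93 0.28 0 0;20 0.93 0.28 0 0;20 0.93 0.28 0 0;20 0.93 0.28 0 0;20 0 0 0 0.84;20 0 0 0 0.84;20 0 0 0 0.84;20 0 0 0 0.84;20 0 0 0 0.84;20 0 0 0 0.84;20 0 0 0 0.83;20 0 0 0 0.83;20 0 0 0 0",
)

```text
t: 49.25
tcp_pos: [0.5084, 0.39, 0.2017]
tool_rot: [0.675, 0.737, -0.001, -0.001]
force: [-0.2, -0.3, -2.8]
finger_gap: 0.308
gripper_force: 80.4
```

```bash
python3 - <<'E'
from h import *
print(tool()[0],tool()[2],readout.sense()["finger_gap"]*85.4,readout.sense()["force"]);go([.507,.40,.02],None,95)
w=snap("wrist","w12.npz")
t=snap("top","t5.npz"); k=1.5625
h=cv2.cvtColor(t["pixels"],cv2.COLOR_RGB2HSV); 
E
```

```text
[0.50838579 0.39000752 0.20172859] 95.02388753746551 26.315545045051078 [-0.1628355  -0.25680087 -2.83724563]
units [ 0.51 -0.    9.09] rows 10 each [ 0.051 -0.     0.909] yaw 95.02 spin units (tool z = -world) 0.01
```

>>> send_rows(
  commands="20 0.1 0 0.9 0;20 0.1 0 0.9 0;20 0.1 0 0.9 0;20 0.1 0 0.9 0;20 0.1 0 0.9 0;20 0 0 0.9 0;20 0 0 0.9 0;20 0 0 0.9 0;20 0 0 0.9 0;20 0 0 0.9 0;20 0 0 0.15 0;20 0 0 0 0;35 0 0 0 0;45 0 0 0 0;45 0 0 0 0;45 0 0 -0.5 0;45 0 0 -0.9 0;45 0 0 -0.9 0;45 0 0 -0.9 0;45 0 0 -0.9 0",
)

```text
t: 51.02
tcp_pos: [0.5099, 0.3995, 0.104]
tool_rot: [0.676, 0.737, 0.001, 0.0]
force: [0.1, -0.5, -1.1]
finger_gap: 0.527
gripper_force: 0.0
```

```bash
python3 - <<'E'
from h import *
print(tool()[0],tool()[2],readout.sense()["finger_gap"]*85.4);go([.59,.115,.22],None,98)
E
```

```text
[0.50988922 0.39954487 0.10396523] 95.00787139569084 45.046792588532576
units [-14.52   2.76  -5.81] rows 16 each [-0.907  0.172 -0.363] yaw 95.01 spin units (tool z = -world) -0.75
```

>>> send_rows(
  commands="60 0 0 -0.9 0;60 0 0 -0.9 0;60 0 0 -0.9 0;60 0 0 -0.9 0;60 -0.9 0.17 -0.15 0;60 -0.9 0.17 -0.15 0;60 -0.9 0.17 -0.15 0;60 -0.9 0.17 -0.15 0;60 -0.9 0.17 -0.15 0;60 -0.9 0.17 -0.15 0;60 -0.9 0.17 -0.15 0;60 -0.9 0.17 -0.15 0;60 -0.9 0.17 -0.15 0;60 -0.9 0.17 -0.15 0;60 -0.9 0.17 -0.15 0;60 -0.9 0.17 -0.15 0;60 -0.9 0.17 -0.15 0;60 -0.9 0.17 -0.15 0;60 -0.9 0.17 -0.15 0;60 0 0 0 0",
)

```text
t: 52.68
tcp_pos: [0.5857, 0.1319, 0.2208]
tool_rot: [0.677, 0.736, 0.001, 0.002]
force: [-0.1, 0.2, -0.2]
finger_gap: 0.704
gripper_force: 0.0
```

```bash
python3 - <<'E'
from h import *
print(tool()[0],tool()[2])
d=snap("wrist","w13.npz"); print(proj(d,[[.576,.192,.02],[.446,.193,.02]]))
obj(d,[.576,.192],.02,k=21); print("cart")
obj(d,[.446,.193],.015)
E
```

```text
[0.58570238 0.13189378 0.22084983] 94.83678940169084
[[249.21989095 117.31740221]
 [137.17837274 106.60493859]]
raw 3165 ctr [0.589  0.2319] mean [0.5896 0.2331] wh 125 40 long axis 18.2 pca 14.5
open 1845 ctr [0.5794 0.2288] mean [0.5796 0.2286] wh 68 31 long axis 5.2 pca 6.2
open 623 ctr [0.629  0.2505] mean [0.6305 0.2517] wh 21 32 long axis 0.0 pca 167.9
cart
raw 3668 ctr [0.4466 0.1909] mean [0.4445 0.1908] wh 86 84 long axis 29.6 pca 79.9
open 3025 ctr [0.4458 0.1885] mean [0.4451 0.1887] wh 90 40 long axis 83.3 pca 79.2
```

The connector has been knocked to about (0.579,0.229), near the beaker. I'll refine its pose.

```bash
python3 - <<'E'
from h import *
d=load("w13.npz")
for z,k,lo,hw in ((.028,25,120,.045),(.02,25,90,.06),(.02,5,120,.06)): print(z,k,lo); obj(d,[.579,.225],z,k=k,lo=lo,hw=hw)
p=proj(d,[[.58,.229,.02]])[0].astype(int); print(p)
crop(d,p[0]-110,max(p[1]-90,0),p[0]+110,max(p[1]-90,0)+160,3.4,"pics/w13.png"); print(max(p[1]-90,0))
E
```

```text
0.028 25 120
raw 2079 ctr [0.5785 0.2282] mean [0.5797 0.2281] wh 91 29 long axis 5.2 pca 5.7
open 1078 ctr [0.5894 0.2292] mean [0.5891 0.229 ] wh 42 29 long axis 5.7 pca 3.9
0.02 25 90
raw 3594 ctr [0.5921 0.2359] mean [0.5933 0.2388] wh 128 58 long axis 31.1 pca 25.2
open 1804 ctr [0.5794 0.2288] mean [0.5794 0.2285] wh 66 31 long axis 5.2 pca 5.6
open 1046 ctr [0.6255 0.262 ] mean [0.6265 0.2634] wh 44 25 long axis 90.0 pca 94.9
0.02 5 120
raw 3211 ctr [0.5913 0.2353] mean [0.5926 0.2375] wh 124 57 long axis 31.5 pca 22.9
open 3202 ctr [0.5912 0.2355] mean [0.5926 0.2375] wh 124 57 long axis 31.5 pca 22.9
[255  83]
0
```

View pics/w13.png

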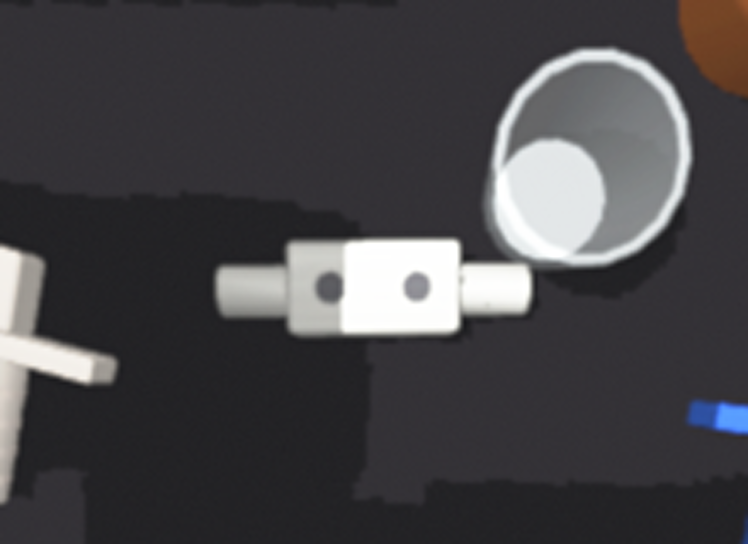

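The block is centred at crop (373,287), the spigots lie along the x axis and the beaker stands clear at (595,155). I'll grip slightly away from the beaker at (0.5715,0.228), yaw about 5°.

>>> send_rows(
  commands="45 0.97 -0.06 0 0;45 0.97 -0.06 0 0;45 0.97 -0.06 0 0;45 0.97 -0.06 0 0;45 0.96 -0.06 0 0;45 0 0 0 1;45 0 0 0 1;45 0 0 0 1;45 0 0 0 1;45 0 0 0 1;45 0 0 0 1;45 0 0 0 1;45 0 0 0 1;45 0 0 0 1;45 0 0 0 1;45 0 0 0 1;45 0 0 0 1;45 0 0 0 1;45 0 0 0 1;45 0 0 0 1",
)

```text
t: 54.4
tcp_pos: [0.5687, 0.2319, 0.2193]
tool_rot: [0.954, 0.3, 0.0, -0.0]
force: [0.0, -0.6, 0.1]
finger_gap: 0.526
gripper_force: 0.0
```

>>> send_rows(
  commands="45 0 0 0 1;45 0 0 0 1;45 0 0 0 1;45 0 0 0 1;45 0 0 0 1;45 0 0 0 1;45 0 0 0 1;45 0 0 0 0.4;45 0 0 0.9 0;45 0 0 0.9 0;45 0 0 0.9 0;45 0 0 0.9 0;45 0 0 0.9 0;45 0 0 0.9 0;45 0 0 0 0;45 0 0 0 0",
)

```text
t: 55.73
tcp_pos: [0.5684, 0.2315, 0.1104]
tool_rot: [0.999, 0.048, -0.001, 0.0]
force: [0.6, 0.6, 0.8]
finger_gap: 0.527
gripper_force: 0.0
```

```bash
python3 - <<'E'
from h import *
print(tool()[0],tool()[2]);go([.5715,.2278,.013],None,5.2)
d=load("w13.npz"); print(cast(d,np.array([[373,287]])/3.4+[145,0],.028),cast(d,np.array([[287,287],[460,287]])/3.4+[145,0],.028))
E
```

```text
[0.56842822 0.23147408 0.11039226] 5.451320100787888
units [0.15 0.2  4.87] rows 6 each [0.024 0.033 0.812] yaw 5.45 spin units (tool z = -world) 0.06
[[0.57934546 0.22788663 0.028     ]] [[0.55148394 0.22551438 0.028     ]
 [0.60754523 0.23028768 0.028     ]]
```

>>> send_rows(
  commands="45 0.08 0.12 0.7 0.06;45 0.08 0.12 0.7 0;45 0 0 0.7 0;45 0 0 0.7 0;45 0 0 0.7 0;45 0 0 0.7 0;45 0 0 0.65 0;45 0 0 0 0;20 0 0 0 0;20 0 0 0 0;20 0 0 0 0;20 0 0 0 0;20 0 0 -0.5 0;20 0 0 -0.9 0;20 0 0 -0.9 0;20 0 0 -0.9 0;20 0 0 -0.9 0;20 0 0 -0.9 0;20 0 0 -0.9 0;20 0 0 -0.9 0",
)

```text
t: 57.4
tcp_pos: [0.5727, 0.2261, 0.1511]
tool_rot: [0.999, 0.045, -0.0, 0.0]
force: [0.7, -0.1, -1.9]
finger_gap: 0.309
gripper_force: 80.3
```

```bash
python3 - <<'E'
from h import *
print(tool()[0],tool()[2],readout.sense()["finger_gap"]*85.4,readout.sense()["force"]);go([.43,.42,.15],None,5)
E
```

```text
[0.57267527 0.22608017 0.15110769] 5.161153484138334 26.381373937424744 [ 0.72391169 -0.12740808 -1.88822385]
units [ -6.23 -10.3    0.06] rows 11 each [-0.567 -0.936  0.005] yaw 5.16 spin units (tool z = -world) 0.04
```

>>> send_rows(
  commands="20 -0.77 -0.92 0 0;20 -0.77 -0.92 0 0;20 -0.77 -0.92 0 0;20 -0.77 -0.92 0 0;20 -0.77 -0.92 0 0;20 -0.77 -0.92 0 0;20 -0.77 -0.92 0 0;20 -0.77 -0.92 0 0;20 -0.77 -0.92 0 0;20 -0.77 -0.92 0 0;20 0 0 0 0;20 0 0 0.88 0;20 0 0 0.88 0;20 0 0 0.88 0;20 0 0 0.88 0;20 0 0 0.88 0;20 0 0 0.88 0;20 0 0 0.8 0;20 0 0 0 0",
)

```text
t: 58.98
tcp_pos: [0.4019, 0.3942, 0.0258]
tool_rot: [0.999, 0.045, -0.002, 0.001]
force: [0.5, 0.0, -2.9]
finger_gap: 0.305
gripper_force: 80.2
```

```bash
python3 - <<'E'
from h import *
print(tool()[0],tool()[2],readout.sense()["finger_gap"]*85.4,readout.sense()["force"])
E
```

```text
[0.40191676 0.39418136 0.02581831] 5.1440961917995445 26.060154078108827 [ 0.53956679  0.0445313  -2.85964852]
```

>>> send_rows(
  commands="32 0 0 0 0;42 0 0 0 0;42 0 0 0 0;42 0 0 -0.4 0;42 0 0 -0.9 0;42 0 0 -0.9 0;42 0 0 -0.9 0;42 0 0 -0.9 0;60 0 0 -0.9 -0.9;60 0 0 -0.9 -0.9;60 0 0 -0.9 -0.9;60 0 0 -0.9 -0.9;60 0 0 -0.9 -0.9;60 0 0 0 -0.95;60 0 0 0 -0.95;60 0 0 0 -0.95;60 0 0 0 -0.95;60 0 0 0 -0.95;60 0 0 0 -0.95;60 0 0 0 -0.95",
)

```text
t: 60.65
tcp_pos: [0.4033, 0.3958, 0.1999]
tool_rot: [0.906, 0.422, 0.001, -0.0]
force: [0.4, 0.8, -0.4]
finger_gap: 0.703
gripper_force: 0.0
```

>>> send_rows(
  commands="60 0 0 0 -0.95;60 0 0 0 -0.95;60 0 0 0 -0.95;60 0 0 0 -0.95;60 0 0 0 -0.95;60 0 0 0 -0.95;60 0 0 0 -0.95;60 0 0 0 -0.95;60 0 0 0 0",
)

```text
t: 61.4
tcp_pos: [0.4033, 0.3958, 0.1997]
tool_rot: [0.765, 0.644, 0.001, 0.0]
force: [-0.5, -0.1, 0.3]
finger_gap: 0.705
gripper_force: 0.0
```

```bash
python3 - <<'E'
from h import *
print(tool()[0],tool()[2]);go([.433,.11,.22],None,81)
d=snap("wrist","w14.npz")
E
```

```text
[0.40327013 0.39579293 0.19972665] 80.23709987291936
units [-13.83   3.89  -1.03] rows 15 each [-0.922  0.259 -0.068] yaw 80.24 spin units (tool z = -world) -0.19
```

>>> send_rows(
  commands="60 -0.92 0.26 -0.07 0;60 -0.92 0.26 -0.07 0;60 -0.92 0.26 -0.07 0;60 -0.92 0.26 -0.07 0;60 -0.92 0.26 -0.07 0;60 -0.92 0.26 -0.07 0;60 -0.92 0.26 -0.07 0;60 -0.92 0.26 -0.07 0;60 -0.92 0.26 -0.07 0;60 -0.92 0.26 -0.07 0;60 -0.92 0.26 -0.07 0;60 -0.92 0.26 -0.07 0;60 -0.92 0.26 -0.07 0;60 -0.92 0.26 -0.07 0;60 -0.92 0.26 -0.07 0;60 0 0 0 0;60 0 0 0 0",
)

```text
t: 62.87
tcp_pos: [0.4332, 0.11, 0.2198]
tool_rot: [0.766, 0.643, 0.001, 0.0]
force: [-0.3, -0.2, 0.1]
finger_gap: 0.708
gripper_force: 0.0
```

```bash
python3 - <<'E'
from h import *
print(tool()[0],tool()[2])
d=snap("wrist","w15.npz"); obj(d,[.446,.19],.02,k=20); obj(d,[.446,.19],.015,k=24)
t=snap("top","t6.npz"); s=snap("scene","s10.npz")
E
```

```text
[0.43319835 0.10997904 0.2197893 ] 79.96461613905805
raw 3324 ctr [0.4483 0.1907] mean [0.4462 0.1911] wh 82 82 long axis 30.3 pca 79.6
open 2601 ctr [0.4469 0.19  ] mean [0.4463 0.1885] wh 88 33 long axis 79.7 pca 79.2
raw 3423 ctr [0.4441 0.1915] mean [0.4462 0.1913] wh 84 83 long axis 39.1 pca 79.6
open 2637 ctr [0.4468 0.1897] mean [0.4463 0.1883] wh 89 33 long axis 80.0 pca 79.8
```

>>> send_rows(
  commands="60 0.8 0 0 0;60 0.8 0 0 0;60 0.8 0 0 0;60 0.8 0 0 0;60 0 0 0.95 0;60 0 0 0.95 0;60 0 0 0.95 0;60 0 0 0.95 0;60 0 0 0.95 0;60 0 0 0.95 0;60 0 0 0.95 0;60 0 0 0.95 0;60 0 0 0.95 0;60 0 0 0.95 0;60 0 0 0.9 0;60 0 0 0 0;20 0 0 0 0;20 0 0 0 0;20 0 0 0 0;20 0 0 0 0",
  grip_force=50,
)

```text
t: 64.68
tcp_pos: [0.4445, 0.1738, 0.0122]
tool_rot: [0.765, 0.644, 0.001, 0.001]
force: [-0.9, 0.9, 0.5]
finger_gap: 0.329
gripper_force: 49.2
```

>>> send_rows(
  commands="20 0 0 -0.4 0;20 0 0 -0.9 0;20 0 0 -0.9 0;20 0 0 -0.9 0;20 0 0 -0.9 0;20 0 0 -0.9 0;20 0 0 -0.9 0;20 0 0 -0.9 0;20 0 0 -0.9 0;20 0 0 -0.9 0;20 0 0 -0.9 0;20 0 0 -0.9 0;20 0 0 -0.9 0;20 0 0 -0.4 0;20 0 0 0 0",
)

```text
t: 65.93
tcp_pos: [0.4448, 0.1736, 0.2456]
tool_rot: [0.765, 0.644, 0.002, 0.001]
force: [-0.0, -0.4, -1.6]
finger_gap: 0.33
gripper_force: 49.3
```

```bash
python3 - <<'E'
from h import *
print(tool()[0],tool()[2],readout.sense()["finger_gap"]*85.4,readout.sense()["force"],readout.sense()["q"].round(2));go([.37,-.44,.24],None,90)
E
```

```text
[0.44479788 0.17363153 0.24557315] 80.1655317420989 28.157222281671736 [-0.04009917 -0.387125   -1.60144512] [ 0.14  0.32  1.79 -0.    1.03  0.31]
units [-30.87   1.55   0.24] rows 33 each [-0.935  0.047  0.007] yaw 80.17 spin units (tool z = -world) -2.46
```

>>> send_rows(
  commands="20 -0.5 0.03 0 0;20 -0.93 0.06 0 0;20 -0.93 0.06 0 0;20 -0.93 0.06 0 0;20 -0.93 0.06 0 0;20 -0.93 0.06 0 0;20 -0.93 0.06 0 0;20 -0.93 0.06 0 0;20 -0.93 0.06 0 0;20 -0.93 0.06 0 0;20 -0.93 0.06 0 0;20 -0.93 0.06 0 0;20 -0.93 0.06 0 0;20 -0.93 0.06 0 0;20 -0.93 0.06 0 0;20 -0.93 0.06 0 0;20 -0.93 0.06 0 0;20 -0.93 0.06 0 0;20 -0.93 0.06 0 0;20 -0.93 0.06 0 0",
)

```text
t: 67.6
tcp_pos: [0.4032, -0.1892, 0.2417]
tool_rot: [0.765, 0.644, -0.0, -0.002]
force: [0.1, -0.7, -0.3]
finger_gap: 0.33
gripper_force: 49.3
```

>>> send_rows(
  commands="20 -0.93 0.06 0 0;20 -0.93 0.06 0 0;20 -0.93 0.06 0 0;20 -0.93 0.06 0 0;20 -0.93 0.06 0 0;20 -0.93 0.06 0 0;20 -0.93 0.06 0 0;20 -0.93 0.06 0 0;20 -0.93 0.06 0 0;20 -0.93 0.06 0 0;20 -0.93 0.06 0 0;20 -0.93 0.06 0 0;20 -0.93 0.06 0 0;20 -0.93 0.06 0 0;20 0 0 0 -0.8;20 0 0 0 -0.8;20 0 0 0 -0.8;20 0 0 0 0",
)

```text
t: 69.1
tcp_pos: [0.3754, -0.4475, 0.2411]
tool_rot: [0.709, 0.706, 0.0, -0.002]
force: [-0.2, -1.1, -1.4]
finger_gap: 0.329
gripper_force: 49.3
```

```bash
python3 - <<'E'
from h import *
print(tool()[0],tool()[2],readout.sense()["finger_gap"]*85.4);go([.376,-.462,.03],None,90)
E
```

```text
[ 0.37544403 -0.44748003  0.24110527] 89.77313414651834 28.07552944904999
units [-0.76  0.05 10.55] rows 12 each [-0.064  0.005  0.879] yaw 89.77 spin units (tool z = -world) -0.06
```

>>> send_rows(
  commands="20 -0.4 0.03 0.88 0;20 -0.36 0.02 0.88 0;20 0 0 0.88 0;20 0 0 0.88 0;20 0 0 0.88 0;20 0 0 0.88 0;20 0 0 0.88 0;20 0 0 0.88 0;20 0 0 0.88 0;20 0 0 0.88 0;20 0 0 0.6 0;20 0 0 0.5 0;20 0 0 0.4 0;20 0 0 0 0",
)

```text
t: 70.27
tcp_pos: [0.3769, -0.4642, 0.0366]
tool_rot: [0.708, 0.706, -0.001, -0.0]
force: [-1.9, -0.9, 2.5]
finger_gap: 0.327
gripper_force: 50.8
```

>>> send_rows(
  commands="30 0 0 0 0;40 0 0 0 0;40 0 0 0 0;40 0 0 -0.4 0;40 0 0 -0.9 0;40 0 0 -0.9 0;40 0 0 -0.9 0;40 0 0 -0.9 0;40 0 0 -0.9 0;40 0 0 -0.9 0;40 0 0 -0.9 0;40 0 0 -0.9 0;40 0 0 -0.9 0;40 0 0 -0.9 0;40 0 0 -0.9 0;40 0 0 -0.9 0;40 -0.9 0 0 0;40 -0.9 0 0 0;40 -0.9 0 0 0;40 0 0 0 0",
)

```text
t: 71.93
tcp_pos: [0.3777, -0.5204, 0.2622]
tool_rot: [0.709, 0.705, -0.001, 0.002]
force: [0.2, 0.3, 0.8]
finger_gap: 0.469
gripper_force: 0.0
```

```bash
python3 - <<'E'
from h import *
print(tool()[0],readout.sense()["force"])
w=snap("wrist","w16.npz"); s=snap("scene","s11.npz"); t=snap("top","t7.npz")
print(proj(w,[[.505,-.425,.09],[.425,-.425,.02],[.376,-.445,.02]]).round())
obj(w,[.505,-.425],.089,lo=200,hw=.04,k=9)
print("b");obj(w,[.43,-.425],.02,lo=215,k=20,hw=.1)
print("tray"); obj(t,[.443,.40],.028,lo=200,k=9,hw=.09)
print("handle"); P=[[.4744,-.2065,.146]]; x,y=proj(s,P)[0].astype(int); a=load("scene0.npz")
A=a["pixels"][y-12:y+16,x-14:x+14].mean(2).ravel();B=s["pixels"][y-12:y+16,x-14:x+14].mean(2).ravel(); print(np.corrcoef(A,B)[0,1])
E
```

```text
[ 0.3776521  -0.5203549   0.26217957] [0.18155972 0.28246479 0.80136528]
[[376.  83.]
 [290.  87.]
 [252. 104.]]
raw 2901 ctr [ 0.4921 -0.4258] mean [ 0.4931 -0.4287] wh 80 52 long axis 88.0 pca 95.8
raw 303 ctr [ 0.5395 -0.408 ] mean [ 0.5404 -0.4026] wh 44 9 long axis 90.0 pca 94.9
open 2520 ctr [ 0.4915 -0.4255] mean [ 0.4953 -0.4288] wh 79 51 long axis 90.0 pca 95.1
open 268 ctr [ 0.5395 -0.402 ] mean [ 0.5402 -0.4003] wh 32 9 long axis 90.0 pca 93.3
b
raw 304 ctr [ 0.3685 -0.523 ] mean [ 0.3722 -0.5234] wh 4 77 long axis 0.0 pca 0.9
raw 16403 ctr [ 0.396 -0.425] mean [ 0.3963 -0.4281] wh 172 132 long axis 90.0 pca 96.9
raw 3622 ctr [ 0.507  -0.4325] mean [ 0.513  -0.4362] wh 127 44 long axis 90.0 pca 88.3
open 15513 ctr [ 0.39   -0.4265] mean [ 0.3955 -0.4283] wh 111 182 long axis 99.8 pca 98.1
open 3175 ctr [ 0.509 -0.433] mean [ 0.5141 -0.4369] wh 124 40 long axis 90.0 pca 88.3
tray
raw 23949 ctr [0.4425 0.3997] mean [0.4416 0.4017] wh 191 166 long axis 4.0 pca 37.4
open 22590 ctr [0.4425 0.3997] mean [0.4412 0.4027] wh 191 166 long axis 4.0 pca 44.8
handle
0.9249955450814671
```

```bash
python3 - <<'E'
from h import *
def mp(d,c,z,hx,hy,st):
    X,Y=np.meshgrid(np.arange(c[0]+hx,c[0]-hx,-st),np.arange(c[1]+hy,c[1]-hy,-st),indexing="ij")
    u=proj(d,np.stack([X,Y,0*X+z],-1).reshape(-1,3)).astype(np.float32).reshape(*X.shape,2)
    I=cv2.remap(cv2.GaussianBlur(d["pixels"],(3,3),0),u[...,0],u[...,1],cv2.INTER_LINEAR).max(2)
    for r in I: print("".join(" .:-=+*#%@"[min(int(v)//26,9)] for v in r))
w=load("w16.npz"); print("tub w"); mp(w,[.4425,-.425],.02,.12,.1,.0045)
t=load("t7.npz"); print("tray top"); mp(t,[.4425,.40],.02,.12,.1,.0045)
E
```

```text
tub w
 ==============---------------------------=++
 ==============---------------------------=++
 =============---------------------==----==++
 -===========-------=*#=---=+*+==++**======++
 -+++###%%%%#++++#%@@@@**#@@@@%%%%%%%#+++==++
 -+*%@@@@%@%++++*@@@@@@@@@@@@@@%%%%%%%+++==++
 -+*####%##*++++*@@@@@@@@@@@@@@@%%%%%%*++==++
 -+***********#%@@@@@@@@@@@@@@@@@@%%%%#++==++
 -=*******#%@@@@@@@@@@@@@@@@@@@@@@@%%%%++==++
 -=*******@@@@@@@@@@@@@@@@@@@@@@@@@@@%%++==++
 -=*******#@@@@@@@@@%###%@@@@@@@@@@@@%#++==++
 -=********@@@@@@@%#####@@@@@@@%@@@@@@*++==++
 -=********@@@@@@@@##%@@@%###%%@@@@@@%*++==++
 -=********%@@@@@@@@@@%#%#++#@@@@@@@@%*++==++
 -=********#@@@@@@%#%##%%****%@@@@@@@@*++==++
 -=*********@@%#***@%%%%%**++#@@@@@@%#*++==++
 -=*****************%%%%******@@@%##*+***+=++
 -=******************##*******%%#****+***+=++
 -=***********************************+**+=++
 -=**************************************+=++
 -=**************************************+=++
 --**************************************+=++
 --**************************************+=++
 --***********#@%*******************
[... 3182 characters left out ...]
#%%%%@*:::
:::-+%%%%%%%%%%%%%%##%%%%%+:+%%%%%%%%%%%@#::-
:::-*%%%%%%%%%%%%%%%#%%%%#+=*@%%%%%%%%%%@#-:-
:::-*%%%%%%%%%%%%%%%%####*=+%%#%%%%%%%%%@#-:-
:::-+%%%%%%%%%%%%%%%%%%%%*=*%%%%%%%%%#%@%#-:-
::::=#@%%%%%%%%%%%%%%@%%%*=*%%%%%%%%*=*%@%=::
::::=%%%%%%#%%%%%%%*+#%%%#===+%%%%%%#=*%%%=::
::::=%%%%%*=#%%%%%%+=#%%%#+***%@%%%%%%%@%%+::
-:::=%%%%%*=#%%%%%%##%%%%#%%%%%@%%%%%%%%%%+:-
-:::=%@%%%%%%%%%%%%@@@@%%@@@@@@%%%%%%%#**#*:-
-:::-*%%%%@@@%%@@%%%%%%%%######*+++++++++**::
-:::-*%%%%%%%%%%%#*******++++++++++++++++**-:
=:::-+++++++++++++++++++++++++++++*******#*-:
=:::-+++++++++++++++******##%#######*+++++-..
=::--++++***###*######******%=-::::...      .
*+***###*##***#*===-::.....:#-      . .......
```

```bash
python3 - <<'E'
from h import *
def mp(d,c,z,hx,hy,st,f):
    X,Y=np.meshgrid(np.arange(c[0]+hx,c[0]-hx,-st),np.arange(c[1]+hy,c[1]-hy,-st),indexing="ij")
    u=proj(d,np.stack([X,Y,0*X+z],-1).reshape(-1,3)).astype(np.float32).reshape(*X.shape,2)
    I=cv2.remap(d["pixels"],u[...,0],u[...,1],cv2.INTER_LINEAR).astype(int)
    for r in f(I): print("".join("0123456789ABCDEFGHIJKLMNOP"[int(np.clip(v,0,25))] for v in r))
w=load("w16.npz"); a=proj(w,[[.51,-.42,.096],[.36,-.36,.005],[.376,-.46,.03],[.43,-.44,.03]]).astype(int)
for x,y in a: print(x,y,w["pixels"][y,x])
mp(w,[.4225,-.425],.02,.1,.1,.005,lambda I:(I[...,0]-I[...,2]))
mp(w,[.4225,-.425],.02,.1,.1,.005,lambda I:(I.min(2)-200)//2.2)
E
```

```text
384 76 [253 252 250]
238 33 [241 237 237]
252 116 [255 255 255]
294 99 [255 255 255]
04456666663333222322483000001666656445566
045545445C23232258BEDD4300000666666445466
04544455443222225CDCDE32203A8555666445456
04656544543332223EB636DB86666666555455465
045666566593333335BFCEC445566666657454554
0446666665B334CDADFDGFF454566666657544545
03567666666EB7555DBGGH9654655656876664554
045445666666666654AGG86765455776665665565
03354554456666666644566666655577666765665
03465545454466666654545666564456666664555
04566666644444557765445566665554567665565
04567667766644447666655556766554566665555
04465666666566944676565455666544456674565
04344445666566375466676455666554577656554
034554444466793E5457666647A66786445556564
03466654444456247545668B97667655555566555
0346667666547510B664AA7544375556455657554
044665676755445029C8644410006555454567566
04357776556544400012230000006555544457576
03455455555573000000000000005555544457696
03344444554000000000000002156666545458576
0434444455300000000000013B545555566467576
04444434445000000000021100544555554567566
0334454445400000000A631100544555554457677
0445554
[... 1644 characters left out ...]
OOOOOO1FLOOOOFFFEEEEEEEEA000
000EFFGGGGGKOOOCFOO07MOOOOFFFFEEEEEEEA00E
000EFGGGGGGGHFGGGGON0IOOOL000005DEEEEC00E
000FGGGGGGGGGGGGGCON0JOOOJ00000000EEEB00F
000FGGGGGGGGGGGGNH0000EOOOOOOOOOOOFEEC00I
000FGGGGGGGGGHGGOOOOOOOOOOOOOOOOOOMEED00E
000FGGGGGGGHHGGGOOOOOOOOOOOOOOOOOOOFEE00E
000FGGGGGGHHHGGGOOOOOOOOOOOOOOOOOOOFFF00E
0000GGGGGHHHGGGGOOOOOOOOOOOOOOOOOOIFFF00E
0000GGGGHHHHHHHHHOOOOOOOOOOOOOOOMJFFFE00E
0000GGHHHHHHHHHHHHHGHOOOOGGGGFFFFFFFFE00E
0000GGGHHHHHHHHHHHHHIOOOOGHGGGGGFGFDDD00E
0000GGHD0000000000000OOOO000000000000000E
000000000000000000000OOON000000000000000G
000000000000000000000LOON000000000000000G
0000000000000000000000FO7000000000000000H
000000000000000000000000046658BEEFEEFEGGI
```

All three cartridges are inside the tub, the ring and both connectors are in the tray, and the pick is in its stand. The arm is clear, so I'm handing in.

```bash
python3 -c "
from station import sign_off
print(sign_off())"
```

```text
the job is handed in; nothing more can be done
None
```

I handed the job in at about 72 s: ring lifted out with the pick and laid in the wash tray with both steel connectors, all three white cartridges in the waste tub, the pick back in its stand, and the bystanders left alone; the judging result was not shown.

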